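Press up the foot of a mask stand in the gluing jig

ROBOT

A 6-joint arm with a two-finger parallel gripper is mounted at the origin on a cart in front of the work surface, level with it; the furniture and walls round the work are solid. World frame = base frame: x ahead of the robot, y to its left, z up, the work surface at z = 0. Lengths are in mm, angles in degrees, forces in N, time in s.
With the tool pointing down it reaches from about 350 to 850 mm from the base axis. Payload 8.1 kg.
Tool frame: the origin (TCP) lies between the finger pads; the fingertips stand 22 mm ahead of it and the grasp point (between the pads) lies 3 mm ahead of it (r.nose_length is the z of the fingertips in the tool frame, in mm); z points along the fingers, x is the direction in which the jaws open and shut, and the axes are right-handed (so a half turn about z gives the same grasp; the last joint's range is limited). The gripper opens to 85 mm and grips with 20 to 120 N. Pads are 22 mm wide; open, the fingers measure 114 mm over their backs; the gripper's body (76 mm by 85 mm) begins 54 mm behind the grasp point. The pads swing forward as they close: fully open they stand 13 mm farther back than shut.
Start: joints at [70.222, 7.471, 85.268, -0, 87.261, -4.893], TCP at [154.11, 579.875, 253.292] pointing down, gripper open.
Joint ranges: [-169.43, 169.43], [-51.17, 129.36], [1.28, 143.12], [-76.62, 256.62], [0, 156.53], [-152.29, 152.29]. Speed limits (degrees/s): [136.94, 136.94, 159.86, 180, 180, 180].

INTERFACE

Orientations are given as [roll, pitch, yaw] about the fixed x, y, z axes, in that order (R = Rz(yaw) Ry(pitch) Rx(roll)).
In Python, from bench import r gives the robot as it stands.
- The arm moves only by the shell command python3 -m jog 'ROWS' [FORCE]. ROWS is JSON, a list of rows, each a list of 5 numbers: the shift along the tool's x, y, z in m, then the turn about the tool's z in degrees, then the opening in per cent of the stroke, from 0 (shut) to 100 (fully open). A call has 1 to 8 rows; each row is the pose to reach, as a shift and turn from the pose measured when the call began, along the tool's axes at that moment; what a row does not reach only later rows make up. A row lasts 1/10 s, in which the tool goes at most 50 mm and 8.59 degrees, less where a joint would pass 70% of its speed; a pose out of reach is approached as far as the arm can. A call with a gripper value outside its range is refused whole. The fingers move at their own pace and stop on an object; FORCE is the grip in N (left out, the last holds). Time passes only in rows, so rows that repeat a pose let the fingers close. It gives the time, the measured TCP pose, the force and the opening at its end, in the units of the state.
- r.sense(): the state, without advancing time (a new reading comes with each control period).
- r.snapshot(name): name is "scene" or "top" or "wrist"; returns a dict with "image" (400x640x3 uint8, red, green, blue), "K" (3x3 intrinsics, pixels), "T" (4x4, takes a point from camera to world coordinates); the wrist camera has in their place "tool_from_camera" (4x4, takes a point from camera to tool coordinates, whose origin is the TCP and whose axes are the tool frame's). Camera axes: x right, y down, z forward; pixel columns grow to the right and rows downward; lengths in mm; the calibration is good to about 2 mm. A picture is of the moment at which its call begins: read the wrist's pose just before it. There is no depth.
- r.hand_in(): hands the job in, once; it reports no verdict.
Trained networks look in a picture, given as the dict that the camera call returned (one of the last four; its "shot" number tells which), for a name from the list of things; names that differ only in an ending like _2 or _b are one class to them, and where a whole thing is asked for, a point or a joint stands for the part that bears it (a point fixed in the world has none). Each returns a list of dicts, best first, with "conf" (0 to 1); they miss things now and then, are a little off and sometimes report something else, mostly with a low value. They report only what shows in the picture. A call takes as long as a camera call.
- r.search_frame(picture, label): "bbox" ([left, top, right, bottom] in pixels, round what is visible of it).
- r.pinpoint(picture, label): "uv" ([column, row] in pixels: a listed point, or the origin of a listed thing).
The state is a dict: "time": time; "joint_pos": joint angles; "qd": joint speeds; "joint_efforts": joint torques, N m; "tool_pos": TCP position; "tcp_rot": TCP orientation; "ft_force": force on the tool from outside, world axes, zero at the start; "wrist_torque": the same for the moment, N m; "finger_gap": finger opening in mm.
Only numpy, scipy, OpenCV 4.12 (cv2) and the standard library are available. Lean on these libraries where they do the work, as an engineer would, in place of code of your own. Each camera call takes 0.05 s, during which the arm holds its last target. There are 200 camera calls.

TASK

Press up the foot of a mask stand: its bottom board already lies in the gluing jig and every joint face carries its adhesive film. Between the jig's guides lay the window board on it, then the steel ballast bar into the window so that it lies on the bottom board, then the dark top board squarely over both; on that set the beech press block, centred and lengthwise, and last stand the steel weight upright in the middle of the block without dropping it. Every piece lies flat on the one below, and the glue bottle, the paste pot and the roller stay where they are.

Things in the scene. Friction and masses are not known exactly. Their poses are not given: they have to be found in the camera images.
- jig: fixed gluing jig: grey bed 110 x 200 mm, long along y, top face 12 mm up; origin at the centre of its underside. Steel guide rods of 8 mm at x +-37, y +-50 and at x 0, y +-77 mm leave 66 x 146 mm for the boards (either way round), straight to 50 mm height, then leaning 10 mm outward up to 76 mm. Undersides in the pile: window board 24, top board 39, block 51, weight 86 mm above the bench
- bottom_board: loose pale plywood board 60 x 140 x 12 mm, long along its y, that lies in the jig from the start and stays there; origin at the centre of its underside
- window_board: loose pale plywood board 60 x 140 x 15 mm, long along its y, with a window of 40 x 90 mm right through its middle (rails 10 mm wide beside it, 25 mm at the ends); origin at the centre of its underside, in the open window; 55 g; grasp across the 60 mm
- ballast: loose bright steel bar 30 x 80 x 14 mm with rounded edges, long along its y; origin at the centre of its underside; about 260 g; grasp across the 30 mm by its upper half. It fits the window with 5 mm to spare all round and ends 1 mm below the window board's upper face; let go with its underside a little way in the window it drops the rest
- top_board: loose dark brown board 60 x 140 x 12 mm, long along its y, with a small round brass insert of 16 mm flush in the middle of its upper face; origin at the centre of its underside; 80 g; grasp across the 60 mm
- press_block: loose beech press block 50 x 120 x 35 mm, long along its y; origin at the centre of its underside; 140 g; grasp across the 50 mm
- weight: loose turned steel weight, round, 58 mm diameter up to a height of 39 mm, with a neck and on it a knob of 28 mm diameter from 45 to 59 mm height; origin at the centre of its underside; about 600 g; grasp the knob
- roller: bystander: rubber press roller with a wooden handle, 104 x 161 x 32 mm, lying on the bench behind the work; origin at the centre of its underside
- yellow_glue: bystander: small yellow glue bottle with a red cap, 57 mm wide and 122 mm tall, standing at the left of the work; origin at the centre of its underside
- paste_pot: bystander: paste pot with a red lid, 71 mm wide and 70 mm tall, standing at the right of the work; origin at the centre of its underside

How it is judged (in metres and radians):
On the way, in this order (a step that is already met when the one before it is completed fails the run):
1. the window board lies flat on the bottom board between the guides (horizontal distance between window_board and jig below 0.008 m and z of window_board in the frame of jig between 0.021 and 0.027 m and angle between window_board's own z axis and vertical below 0.05 rad and angle between the y axis of window_board and the y axis of jig, either way round below 0.1 rad), for 0.2 s.
2. the ballast bar lies in the window on the bottom board (horizontal distance between ballast and window_board below 0.01 m and z of ballast in the frame of jig between 0.021 and 0.027 m and angle between ballast's own z axis and vertical below 0.05 rad and angle between the y axis of ballast and the y axis of window_board, either way round below 0.2 rad), for 0.2 s.
3. the dark top board lies flat on the window board between the guides (horizontal distance between top_board and jig below 0.008 m and z of top_board in the frame of jig between 0.036 and 0.042 m and angle between top_board's own z axis and vertical below 0.05 rad and angle between the y axis of top_board and the y axis of jig, either way round below 0.1 rad), for 0.2 s.
4. the press block lies centred and lengthwise on the top board (horizontal distance between press_block and top_board below 0.012 m and z of press_block in the frame of jig between 0.048 and 0.054 m and angle between press_block's own z axis and vertical below 0.05 rad and angle between the y axis of press_block and the y axis of top_board, either way round below 0.2 rad), for 0.2 s.
5. the weight stands in the middle of the press block (horizontal distance between weight and press_block below 0.015 m and z of weight in the frame of jig between 0.083 and 0.089 m and angle between weight's own z axis and vertical below 0.05 rad), for 0.2 s.
At the end, for the whole second after the job is handed in: All flat, at rest, heights within 3 mm: boards within 8 mm and 0.1 rad of the jig, ballast in the window within 10 mm and 0.2 rad of the window board, block within 12 mm and 0.2 rad of the top board, weight within 15 mm of the block's middle; each tilted under 0.05 rad (all of step 1 and all of step 2 and all of step 3 and all of step 4 and all of step 5 and horizontal distance between bottom_board and jig below 0.008 m and z of bottom_board in the frame of jig between 0.009 and 0.015 m and angle between bottom_board's own z axis and vertical below 0.05 rad and angle between the y axis of bottom_board and the y axis of jig, either way round below 0.1 rad and linear speed of each of window_board, ballast, top_board, press_block, weight below 0.02 m/s); the robot touches nothing.
It fails at once if the press roller is shifted by more than 30 mm or knocked over (distance of roller from where it was at the start of the episode above 0.03 m or angle between roller's own z axis and vertical above 0.5 rad).
It fails at once if the yellow glue bottle is shifted by more than 30 mm or knocked over (distance of yellow_glue from where it was at the start of the episode above 0.03 m or angle between yellow_glue's own z axis and vertical above 0.5 rad).
It fails at once if the paste pot is shifted by more than 30 mm or knocked over (distance of paste_pot from where it was at the start of the episode above 0.03 m or angle between paste_pot's own z axis and vertical above 0.5 rad).
It fails at once if the weight is dropped: it falls freely, no finger on it, faster than 0.4 m/s (linear speed of weight above 0.4 m/s and contact force between the fingers and weight below 0.1 N).
It also fails if it takes over 122 s, if anything falls off the work surface, if the arm or the gripper's body presses on something with over 40 N, if the wrist force passes 120 N, or if a joint passes its speed limit or range.

## Working session

There is one attempt and no reset: what is moved stays moved. The work goes in short steps, Python scripts to look and compute and a shell command to move; the robot and the scene stay as the last step left them, time stands still between calls to the robot, and variables do not carry over. Pictures are saved under pics/ and viewed, about 12 in all and at most 16, crops included, and the job is handed in when it is done.

```bash
ls; mkdir -p pics; python3 - <<'E'
from bench import r
import cv2
s=r.sense();print(s['tool_pos'],s['tcp_rot'],s['ft_force'],s['finger_gap'])
for n in("scene","top"):
    p=r.snapshot(n);cv2.imwrite(f'pics/{n}0.png',p['image'][:,:,::-1])
    print(n,p['K'].tolist() if hasattr(p['K'],'tolist') else p['K']);print(p['T'])
    for l in "jig bottom_board window_board ballast top_board press_block weight roller yellow_glue paste_pot".split():
        a=r.pinpoint(p,l);b=r.search_frame(p,l)
        print(l,[(x['uv'],x['conf']) for x in a[:2]],[(x['bbox'],x['conf']) for x in b[:1]])
E
```

```text
pics
[153.95005072 579.3802696  252.20451755] [-1.79991448e+02  1.08840148e-01  7.51110874e+01] [-0.19531309 -0.06621633 -0.49833657] 85.4381779313485
scene [[497.9845261417936, 0.0, 312.9620878945699], [0.0, 497.9845261417936, 199.4004762972666], [0.0, 0.0, 1.0]]
[[ 8.15658109e-01 -2.60338177e-01  5.16648703e-01 -2.03580121e+02]
 [-5.78221961e-01 -3.37507711e-01  7.42797353e-01 -1.17801859e+03]
 [-1.90055873e-02 -9.04606311e-01 -4.25824153e-01  7.30003892e+02]
 [ 0.00000000e+00  0.00000000e+00  0.00000000e+00  1.00000000e+00]]
jig [([276.7, 188.0], 0.77)] [([247.2, 169.7, 307.0, 200.9], 0.57)]
bottom_board [([276.6, 182.7], 0.7)] []
window_board [([271.8, 233.8], 0.7)] [([259.1, 219.5, 284.3, 247.6], 0.97)]
ballast [([226.2, 198.1], 0.61)] [([217.8, 192.6, 235.8, 200.1], 0.41)]
top_board [([381.8, 251.6], 0.75)] [([361.0, 235.7, 404.0, 269.1], 0.85)]
press_block [([311.9, 221.3], 0.88)] [([289.9, 202.7, 332.0, 224.3], 0.58)]
weight [([321.0, 274.4], 0.65), ([382.3, 255.4], 0.44)] [([310.2, 255.0, 335.3, 282.2], 0.58)]
roller [([349.6, 200.0], 0.89)] [([331.1, 188.0, 368.9, 205.9], 0
[... 645 characters left out ...]
[([219.6, 200.9], 0.84), ([317.6, 259.9], 0.27)] [([197.7, 185.7, 243.6, 215.2], 0.92)]
window_board [([316.1, 259.2], 0.88), ([219.4, 200.9], 0.26)] [([291.4, 248.2, 339.9, 273.4], 0.6)]
ballast [([209.8, 265.5], 0.56)] [([195.2, 259.3, 224.2, 269.1], 0.68)]
top_board [([403.3, 195.7], 0.55)] [([384.3, 184.2, 427.8, 204.2], 0.71)]
press_block [([308.4, 209.8], 0.8)] [([289.8, 194.8, 329.0, 223.5], 0.62)]
weight [] [([290.4, 245.1, 340.5, 273.9], 0.67)]
roller [([288.7, 153.5], 0.8)] [([263.7, 134.4, 313.5, 160.9], 0.91)]
yellow_glue [([149.7, 212.5], 0.79), ([406.0, 191.4], 0.46)] [([130.3, 200.1, 161.0, 225.3], 0.82)]
paste_pot [([463.2, 201.5], 0.6)] [([454.1, 183.2, 483.1, 208.2], 0.87)]
```

```bash
python3 - <<'E'
import cv2
a=cv2.imread('pics/top0.png')[120:300,110:510];cv2.imwrite('pics/v1.png',cv2.resize(a,(800,360),interpolation=cv2.INTER_CUBIC))
a=cv2.imread('pics/scene0.png')[130:310,200:460];cv2.imwrite('pics/v2.png',cv2.resize(a,(780,540),interpolation=cv2.INTER_CUBIC))
E
```

```text
(no output)
```

View pics/v1.png

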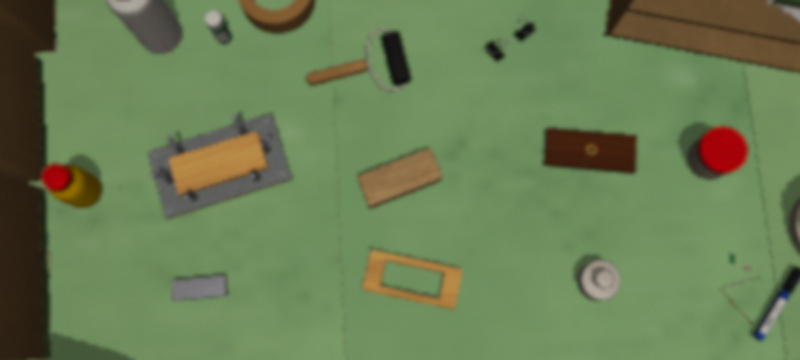

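View pics/v2.png

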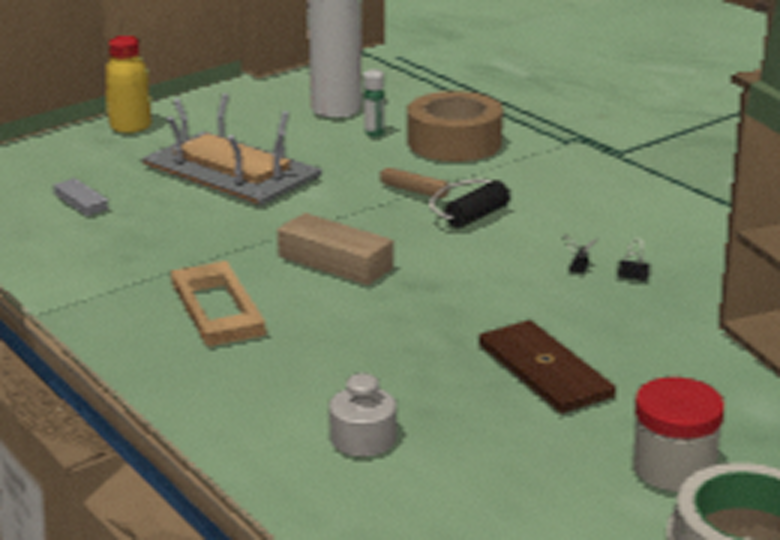

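Top view: the jig and bottom board are at about (219,202), with the window board (316,259), ballast (210,264), top board (405,195), block (310,209) and weight (409,259) spread around it. All of them are upright and clear of each other. Next I'll segment them and estimate poses.

```bash
cat > h.py <<'E'
from bench import r
import numpy as np, cv2
from scipy.spatial.transform import Rotation as Ro
from scipy.optimize import least_squares
def toolT():
    s=r.sense();T=np.eye(4);T[:3,:3]=Ro.from_euler('xyz',s['tcp_rot'],degrees=True).as_matrix();T[:3,3]=s['tool_pos'];return T
def shot(n):
    if n!='wrist': return r.snapshot(n)
    T=toolT();p=r.snapshot(n);p['T']=T@np.array(p['tool_from_camera']);return p
def ray(p,uv,z):
    T=np.array(p['T']);d=T[:3,:3]@np.linalg.inv(p['K'])@[uv[0],uv[1],1];return T[:3,3]+d*(z-T[2,3])/d[2]
def proj(p,P):
    T=np.array(p['T']);c=(np.atleast_2d(P)-T[:3,3])@T[:3,:3];q=c@np.array(p['K']).T;return q[:,:2]/q[:,2:]
def box(pose,w,l,z0,z1):
    x,y,a=pose;a=np.radians(a);c,s=np.cos(a),np.sin(a)
    return np.array([[x+c*u-s*v,y+s*u+c*v,z] for z in(z0,z1) for u,v in((-w/2,-l/2),(w/2,-l/2),(w/2,l/2),(-w/2,l/2))])
def fit(p,mask,pose0,w,l,z0,z1,S=4):
    "pose whose projected box silhouette best matches the mask"
    from scipy.optimize import minimize
    h,wd=mask.shape
    ys,xs=np.nonzero(mask);x0,y0=max(xs.min()-15,0),max(ys.min()-15,0);x1,y1=xs.max()+15,ys.max()+15
    M=cv2.resize(mask[y0:y1,x0:x1].astype(np.float32),None,fx=S,fy=S,interpolation=cv2.INTER_LINEAR)
    def cost(q):
        uv=(proj(p,box(q,w,l,z0,z1))-[x0,y0]+.5)*S-.5
        I=np.zeros_like(M);cv2.fillConvexPoly(I,np.round(cv2.convexHull(uv.astype(np.float32))*16).astype(np.int32),1.,cv2.LINE_8,4)
        return np.abs(I-M).sum()/M.sum()
    best=min((minimize(cost,[pose0[0],pose0[1],a],method='Nelder-Mead',options=dict(initial_simplex=[[pose0[0]+i,pose0[1]+j,a+k] for i,j,k in((0,0,0),(8,0,0),(0,8,0),(0,0,8))])) for a in ([pose0[2]] if pose0[2] is not None else range(-90,90,20))),key=lambda m:m.fun)
    return best.x,best.fun
def mv(x,y,z,yaw):
    "tool-axes shift (m) and turn (deg) to a tool-down pose, yaw mod 180"
    T=toolT();d=T[:3,:3].T@(np.array([x,y,z])-T[:3,3])/1000
    y0=r.sense()['tcp_rot'][2];dy=(yaw-y0+90)%180-90
    return np.round(d,4),'turn',round(-dy,2),'j6',round(r.sense()['joint_pos'][5],1)
E
python3 - <<'E'
from h import *
print('nose',r.nose_length)
p=shot('top');im=p['image'];lab=cv2.cvtColor(im,cv2.COLOR_RGB2LAB).astype(int)
non=(lab[:,:,1]>121)
for n,uv,w,l,h in [('window_board',(316,259),60,140,15),('ballast',(210,264),30,80,14),('top_board',(405,195),60,140,12),('press_block',(310,209),50,120,35),('weight',(409,259),58,58,39),('jig',(219,202),110,200,12)]:
    N,L,st,ce=cv2.connectedComponentsWithStats(non[:,:].astype(np.uint8))
    ids=L[uv[1]-12:uv[1]+12,uv[0]-12:uv[0]+12];i=np.bincount(ids[ids>0]).argmax();m=(L==i).astype(np.uint8)
    if n=='window_board': m=cv2.morphologyEx(m,cv2.MORPH_CLOSE,np.ones((25,25)))
    c=ray(p,uv,h);q,f=fit(p,m,[c[0],c[1],None],w,l,0,h)
    print(n,st[i],c.round(),q.round(1),round(f,3))
for n,u,z in [('roller',(288.7,153.5),0),('glue',(149.7,212.5),0),('pot',(463,201),0)]:print(n,ray(p,u,z).round())
p=shot('wrist');cv2.imwrite('pics/w0.png',p['image'][:,:,::-1]);print(np.array(p['tool_from_camera']).round(2),p['K'][0])
E
```

```text
nose 22.0
window_board [291 245  50  30 645] [448. -17.  15.] [447.8 -16.  -15.5] 0.049
ballast [196 258  27  12 259] [452. 299.  14.] [454.2 302.8   1.8] 0.173
top_board [382 184  46  22 845] [ 627. -303.   12.] [ 629.4 -303.1   -8.4] 0.098
press_block [289 194  42  30 694] [596.  -8.  35.] [601.4  -5.9  18.4] 0.077
weight [399 250  21  20 326] [ 430. -288.   39.] [ 429.5 -293.1   19.2] 0.408
jig [ 185  178   70   51 2212] [639. 270.  12.] [639.8 269.8  14.6] 0.085
roller [786.  49.   0.]
glue [621. 485.   0.]
pot [ 600. -483.    0.]
[[   1.     -0.     -0.     -0.16]
 [   0.      0.95    0.31  -79.23]
 [   0.     -0.31    0.95 -119.84]
 [   0.      0.      0.      1.  ]] [339.94115067   0.         320.73372111]
```

```bash
python3 -c "
from h import *
print(mv(640,270,250,14.6),toolT().round(3))"
```

```text
(array([-0.1747,  0.5492,  0.0033]), 'turn', np.float64(60.52), 'j6', np.float64(-4.9)) [[ 2.57000e-01  9.66000e-01  0.00000e+00  1.54110e+02]
 [ 9.66000e-01 -2.57000e-01  0.00000e+00  5.79895e+02]
 [ 0.00000e+00  0.00000e+00 -1.00000e+00  2.53304e+02]
 [ 0.00000e+00  0.00000e+00  0.00000e+00  1.00000e+00]]
```

```bash
python3 -m jog '[[-0.015,0.046,0,8,100],[-0.03,0.092,0,16,100],[-0.045,0.138,0,24,100],[-0.06,0.185,0,32,100],[-0.075,0.231,0,40,100],[-0.09,0.277,0,48,100],[-0.105,0.323,0,56,100],[-0.116,0.369,0,60.5,100]]'; python3 -c "
from h import *
print(mv(640,270,250,14.6))"
```

```text
time: 3.0
tool_pos: [482.4, 371.5, 253.6]
tcp_rot: [-180.0, -0.0, 14.3]
ft_force: [0.3, 0.8, 0.2]
finger_gap: 85.4
(array([0.1276, 0.1372, 0.0036]), 'turn', np.float64(-0.31), 'j6', np.float64(18.5))
```

```bash
python3 -m jog '[[0.033,0.035,0,0,100],[0.066,0.07,0,0,100],[0.1,0.105,0,0,100],[0.128,0.137,0,0,100],[0.128,0.137,0,0,100],[0.128,0.137,0,0,100]]'; python3 - <<'E'
from h import *
p=shot('wrist');im=p['image'];cv2.imwrite('pics/w1.png',im[:,:,::-1])
print(r.sense()['tool_pos'],proj(p,[[640,270,12],[640,270,24]]))
for l in('jig','bottom_board'):print(l,r.pinpoint(p,l)[:1],r.search_frame(p,l)[:1])
E
```

```text
time: 3.6
tool_pos: [640.9, 269.2, 252.8]
tcp_rot: [-180.0, 0.0, 14.2]
ft_force: [-0.7, 0.1, 0.4]
finger_gap: 84.9
[640.16073968 270.22599385 253.15320868] [[321.024236   163.78476326]
 [321.01820202 166.21419769]]
jig [] [{'bbox': [259.9, 64.1, 377.1, 272.2], 'conf': 0.71}]
bottom_board [{'uv': [323.2, 163.5], 'conf': 0.71}] [{'bbox': [292.3, 99.3, 351.5, 230.1], 'conf': 0.72}]
```

View pics/w1.png

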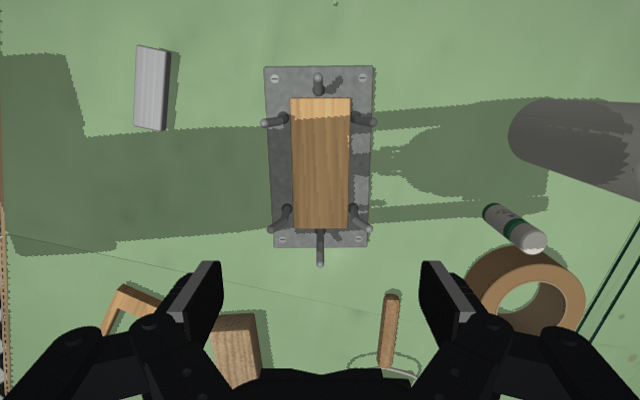

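```bash
cat >> h.py <<'E'
def quad(p,uvs,z):
    "centre, long-axis yaw, sides from 4 top-face corners in order"
    P=np.array([ray(p,u,z) for u in uvs])[:,:2];e=np.roll(P,-1,0)-P;L=np.linalg.norm(e,axis=1)
    i=0 if L[0]+L[2]>L[1]+L[3] else 1;v=e[i]-e[i+2];yaw=np.degrees(np.arctan2(v[1],v[0]))-90
    return P.mean(0).round(1),round((yaw+90)%180-90,2),L.round(1)
E
cat > seg.py <<'E'
from h import *
E
python3 - <<'E'
from h import *
p=shot('wrist');im=p['image'];lab=cv2.cvtColor(im,cv2.COLOR_RGB2LAB).astype(int)
print('bottom hand',quad(p,[(291,97),(350,97),(351,229),(292,229)],24))
print('jig hand',quad(p,[(264,66),(373,66),(368,247),(273,247)],12))
b=((lab[:,:,2]>145)&(lab[:,:,1]>125)).astype(np.uint8);b[:,:285]=0;b[:,358:]=0;b[:90]=0;b[240:]=0
b=cv2.morphologyEx(b,cv2.MORPH_OPEN,np.ones((5,5)));c=max(cv2.findContours(b,0,1)[0],key=cv2.contourArea)
R=cv2.minAreaRect(c);print(R,quad(p,cv2.boxPoints(R),24))
k=(lab[:,:,1]>122).astype(np.uint8);k[:,:125]=0;k[:,180:]=0;k[:35]=0;k[140:]=0
c=max(cv2.findContours(k,0,1)[0],key=cv2.contourArea);m=np.zeros_like(k);cv2.drawContours(m,[c],-1,1,-1)
print('ballast',cv2.boundingRect(c),fit(p,m,[454,302,0],30,80,0,14))
E
```

```text
bottom hand (array([639.1, 271.2]), np.float64(14.8), array([ 58.2, 141.2,  65.8, 141.1]))
jig hand (array([637.5, 271.4]), np.float64(14.92), array([108.4, 198.4, 111.5, 198.4]))
((320.5, 165.0), (128.0, 59.0), 90.0) (array([639.1, 269.2]), np.float64(14.34), array([ 58.4, 137.3,  65.8, 137.3]))
ballast (135, 48, 38, 85) (array([453.19205185, 301.82992138,   1.91941678]), np.float64(0.08612053841352463))
```

```bash
python3 - <<'E'
import cv2
a=cv2.imread('pics/w1.png')[55:275,245:395];cv2.imwrite('pics/v3.png',cv2.resize(a,(400,587),interpolation=cv2.INTER_CUBIC))
E
```

```text
(no output)
```

View pics/v3.png

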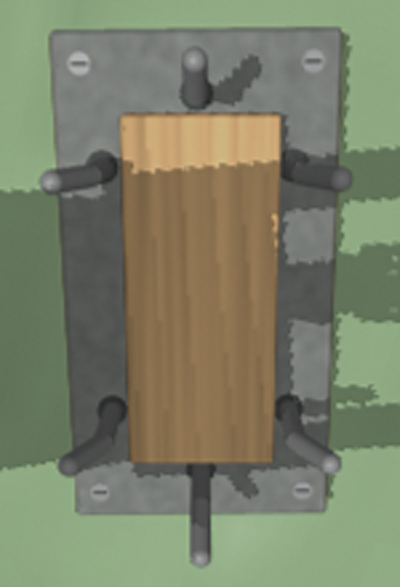

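```bash
python3 - <<'E'
from h import *
p=shot('wrist')
f=lambda q:[(245+a/2.667,55+b/2.667) for a,b in q]
print(quad(p,f([(120,114),(281,114),(273,463),(131,463)]),24))
print(quad(p,f([(50,30),(340,30),(325,513),(78,513)]),12))
print(mv(448,-16,250,-15.5),toolT()[:3,3])
E
```

```text
(array([638.7, 270.9]), np.float64(14.58), array([ 59.6, 139.9,  59.3, 139.9]))
(array([637.5, 271. ]), np.float64(15.04), array([108.2, 198.7, 108.7, 198.6]))
(array([-0.257 ,  0.2307,  0.0038]), 'turn', np.float64(29.87), 'j6', np.float64(4.4)) [639.65485969 271.23323517 254.0592308 ]
```

Jig at (638,271), yaw 14.8°; the measured sizes match the spec to 1–2 mm. Moving over the window board.

```bash
python3 -m jog '[[-0.032,0.029,0.01,4,100],[-0.064,0.058,0.02,8,100],[-0.096,0.087,0.03,12,100],[-0.128,0.116,0.04,16,100],[-0.16,0.145,0.05,20,100],[-0.192,0.174,0.06,24,100],[-0.225,0.203,0.07,28,100],[-0.257,0.231,0.08,29.9,100]]'; python3 -m jog '[[0,0,0,0,100],[0,0,0,0,100]]'; python3 - <<'E'
from h import *
p=shot('wrist');im=p['image'];cv2.imwrite('pics/w2.png',im[:,:,::-1])
lab=cv2.cvtColor(im,cv2.COLOR_RGB2LAB).astype(int)
k=((lab[:,:,2]>142)&(lab[:,:,1]>125)).astype(np.uint8);k[300:]=0
c=max(cv2.findContours(cv2.morphologyEx(k,cv2.MORPH_OPEN,np.ones((3,3))),0,1)[0],key=cv2.contourArea);m=np.zeros_like(k);cv2.drawContours(m,[c],-1,1,-1)
q,f=fit(p,m,[448,-16,-15.5],60,140,0,15);print(cv2.boundingRect(c),q,f,r.sense()['tool_pos'])
v=im[:,:,::-1].copy();cv2.polylines(v,[proj(p,box(q,60,140,0,15))[4:].astype(int)],1,(0,0,255),1);cv2.imwrite('pics/v4.png',v[:330])
print(mv(q[0],q[1],100,q[2]))
E
```

```text
time: 4.75
tool_pos: [446.9, -17.0, 173.7]
tcp_rot: [-180.0, -0.1, -15.6]
ft_force: [-0.3, -0.5, 0.3]
finger_gap: 85.3
time: 4.95
tool_pos: [446.5, -17.4, 173.9]
tcp_rot: [-179.9, -0.2, -15.7]
ft_force: [0.6, 0.8, 1.4]
finger_gap: 85.5
(284, 98, 76, 160) [447.18989162 -16.36931671 -15.50301361] 0.014963315799832344 [447.29313188 -16.79556122 174.32496494]
(array([-0.0005, -0.0003,  0.0743]), 'turn', np.float64(-0.12), 'j6', np.float64(6.9))
```

View pics/v4.png

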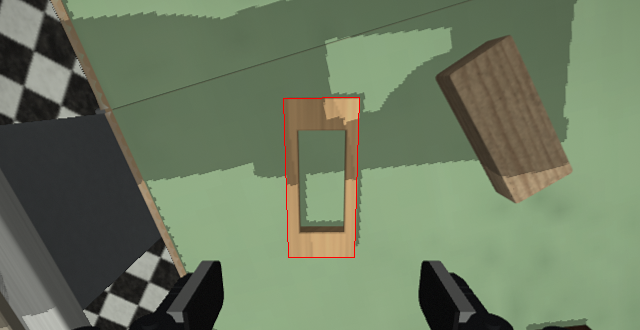

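The fit hugs the board (centre about (320,180)), with the tool directly above it. Descend and grip.

```bash
python3 -m jog '[[0,0,0.05,0,100],[0,0,0.1,0,100],[0,0,0.135,0,88],[0,0,0.154,0,85],[0,0,0.154,0,85],[0,0,0.154,0,50],[0,0,0.154,0,50],[0,0,0.154,0,50]]' 40;python3 -m jog '[[0,0,0,0,50],[0,0,0,0,50],[0,0,0,0,50]]'
```

```text
time: 5.8
tool_pos: [449.6, -16.7, 22.2]
tcp_rot: [-179.9, -0.4, -15.6]
ft_force: [-0.2, 0.4, -0.2]
finger_gap: 58.9
time: 6.1
tool_pos: [449.9, -16.8, 22.6]
tcp_rot: [-179.9, -0.4, -15.6]
ft_force: [0.4, -0.0, -0.2]
finger_gap: 58.9
```

```bash
python3 -m jog '[[0,0,-0.04,0,50],[0,0,-0.08,0,50],[0,0,-0.12,0,50],[0,0,-0.12,0,50]]';python3 -c "
from h import *
print(mv(638.2,270.8,140,14.8))"
```

```text
time: 6.5
tool_pos: [452.9, -17.4, 149.1]
tcp_rot: [-179.8, -1.0, -15.6]
ft_force: [2.2, -0.6, 0.2]
finger_gap: 58.6
(array([ 0.1008, -0.3274,  0.0119]), 'turn', np.float64(-30.4), 'j6', np.float64(6.9))
```

```bash
python3 -m jog '[[0,0,0,0,50],[0,0,0,0,50],[0,0,0,0,50]]';python3 -c "
from h import *
print(mv(638.2,270.8,140,14.8),toolT().round(4));print(r.sense()['joint_pos'])"
```

```text
time: 6.8
tool_pos: [452.1, -17.3, 147.8]
tcp_rot: [-179.8, -0.9, -15.6]
ft_force: [-0.6, -0.1, -0.4]
finger_gap: 58.9
(array([ 0.1016, -0.3275,  0.0103]), 'turn', np.float64(-30.4), 'j6', np.float64(6.9)) [[ 9.630000e-01 -2.690000e-01  1.620000e-02  4.521013e+02]
 [-2.690000e-01 -9.631000e-01 -1.600000e-03 -1.731340e+01]
 [ 1.600000e-02 -2.800000e-03 -9.999000e-01  1.478005e+02]
 [ 0.000000e+00  0.000000e+00  0.000000e+00  1.000000e+00]]
[-8.72700842e+00 -1.25598698e+01  1.15920492e+02  4.87922231e-02
  7.57082591e+01  6.86499672e+00]
```

```bash
python3 -m jog '[[0.013,-0.042,0,-4,50],[0.026,-0.084,0,-8,50],[0.04,-0.126,0,-12,50],[0.052,-0.168,0,-16,50],[0.065,-0.21,0,-20,50],[0.078,-0.25,0,-24,50],[0.09,-0.29,0,-28,50],[0.09,-0.29,0,-30.4,50]]';python3 -m jog '[[0,0,0,0,50],[0,0,0,0,50],[0,0,0,0,50]]';python3 -c "
from h import *
print(mv(638.2,270.8,130,14.8),toolT().round(4));print(r.sense()['joint_pos'])"
```

```text
time: 7.6
tool_pos: [616.9, 241.7, 146.5]
tcp_rot: [179.7, -0.7, 15.1]
ft_force: [-2.1, -1.6, -1.1]
finger_gap: 58.6
time: 7.9
tool_pos: [616.1, 241.0, 145.5]
tcp_rot: [179.7, -0.6, 15.0]
ft_force: [-0.4, -0.3, -0.1]
finger_gap: 58.5
(array([ 0.0289, -0.0232,  0.0157]), 'turn', np.float64(0.24), 'j6', np.float64(2.1)) [[ 9.657000e-01  2.595000e-01  1.090000e-02  6.161431e+02]
 [ 2.595000e-01 -9.657000e-01 -2.000000e-03  2.409604e+02]
 [ 1.000000e-02  4.700000e-03 -9.999000e-01  1.455442e+02]
 [ 0.000000e+00  0.000000e+00  0.000000e+00  1.000000e+00]]
[17.07224373 20.30118728 81.76786574 -0.29855844 77.36541669  2.09707214]
```

```bash
python3 -m jog '[[0.01,-0.008,0.0,0,50],[0.02,-0.016,0.0,0.2,50],[0.029,-0.023,0.0,0.2,50],[0.029,-0.023,0.0,0.2,50],[0.029,-0.023,0.0,0.2,50]]';python3 - <<'E'
from h import *
p=shot('wrist');im=p['image'];cv2.imwrite('pics/w3.png',im[:,:,::-1])
T=toolT();print(mv(638.2,270.8,130,14.8));s=r.sense();print(s['tool_pos'],s['tcp_rot'])
v=im[:,:,::-1].copy()
# expected held-board top (centre under TCP) and jig bed/rod feet
B=box((0,0,0),60,140,22.4-15,22.4); W=(T@np.c_[B*[1,1,1],np.ones(8)].T).T[:,:3]
cv2.polylines(v,[proj(p,W[:4]).astype(int)],1,(0,0,255),1)
cv2.polylines(v,[proj(p,box((638.2,270.8,14.8),110,200,0,12)[4:]).astype(int)],1,(255,0,0),1)
cv2.imwrite('pics/v5.png',v)
E
```

```text
time: 8.4
tool_pos: [638.0, 269.9, 145.9]
tcp_rot: [179.7, -0.6, 14.8]
ft_force: [-0.2, 0.1, -1.0]
finger_gap: 59.2
(array([ 0.0004, -0.0009,  0.0158]), 'turn', np.float64(-0.01), 'j6', np.float64(4.1))
[637.92151905 269.85506903 145.83675743] [179.71623886  -0.56602618  14.79306752]
```

View pics/v5.png

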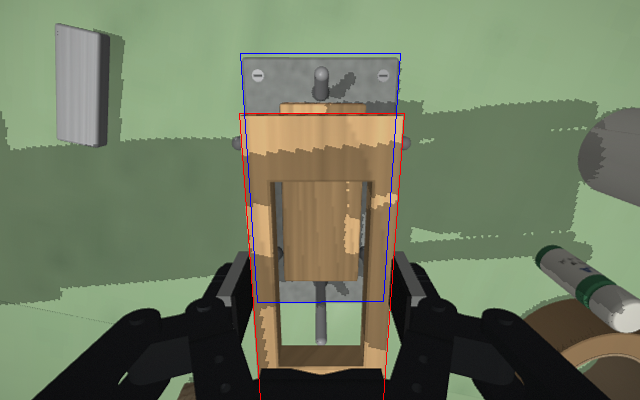

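```bash
python3 -m jog '[[0,0,0.03,0,50],[0,0,0.055,0,50],[-0.001,0,0.07,0,50],[-0.001,0,0.08,0,50],[-0.001,0,0.088,0,50],[-0.001,0,0.094,0,50],[-0.001,0,0.098,0,50],[-0.001,0,0.098,0,50]]';python3 -m jog '[[0,0,0,0,50],[0,0,0,0,50]]'
```

```text
time: 9.25
tool_pos: [638.0, 269.4, 47.8]
tcp_rot: [179.7, -0.6, 14.8]
ft_force: [-0.3, -0.2, -1.3]
finger_gap: 58.7
time: 9.45
tool_pos: [638.5, 269.6, 48.6]
tcp_rot: [179.7, -0.6, 14.8]
ft_force: [-0.5, 0.1, 0.1]
finger_gap: 58.8
```

```bash
python3 -m jog '[[0,0,0.0015,0,50],[0,0,0.0015,0,50],[0,0,0.0015,0,85],[0,0,0.0015,0,85],[0,0,0.0015,0,85],[0,0,0.0015,0,85],[0,0,0.0015,0,85]]';python3 -m jog '[[0,0,-0.03,0,90],[0,0,-0.06,0,90],[0,0,-0.09,0,100],[0,0,-0.12,0,100],[0,0,-0.13,0,100],[0,0,-0.13,0,100],[0,0,-0.13,0,100]]';python3 - <<'E'
from h import *
p=shot('wrist');im=p['image'];cv2.imwrite('pics/w4.png',im[:,:,::-1])
s=r.sense();print(s['tool_pos'],s['tcp_rot'],mv(453.5,302,150,1.9))
v=im[:,:,::-1].copy()
cv2.polylines(v,[proj(p,box((638.2,270,14.8),60,140,0,39)[4:]).astype(int)],1,(0,0,255),1)
cv2.imwrite('pics/v6.png',v)
k=(cv2.cvtColor(im,cv2.COLOR_RGB2LAB)[:,:,1]>122).astype(np.uint8);k[:,200:]=0;k[200:]=0
k=cv2.morphologyEx(k,cv2.MORPH_OPEN,np.ones((5,5)))
c=max(cv2.findContours(k,0,1)[0],key=cv2.contourArea);m=np.zeros_like(k);cv2.drawContours(m,[c],-1,1,-1)
print('ballast',cv2.boundingRect(c),fit(p,m,[454,302,0],30,80,0,14))
E
```

```text
time: 10.15
tool_pos: [638.6, 269.6, 47.1]
tcp_rot: [179.7, -0.6, 14.8]
ft_force: [0.8, 0.9, -0.3]
finger_gap: 72.6
time: 10.85
tool_pos: [636.4, 269.6, 175.3]
tcp_rot: [179.7, -0.5, 14.8]
ft_force: [0.3, 0.0, -0.9]
finger_gap: 85.0
[635.90042181 269.47532354 174.42466799] [179.70694209  -0.43200981  14.79406221] (array([-0.1682, -0.0781,  0.0228]), 'turn', np.float64(12.89), 'j6', np.float64(4.1))
ballast (86, 31, 48, 110) (array([453.83420796, 301.61481486,   2.5989441 ]), np.float64(0.08456037938594818))
```

View pics/v6.png

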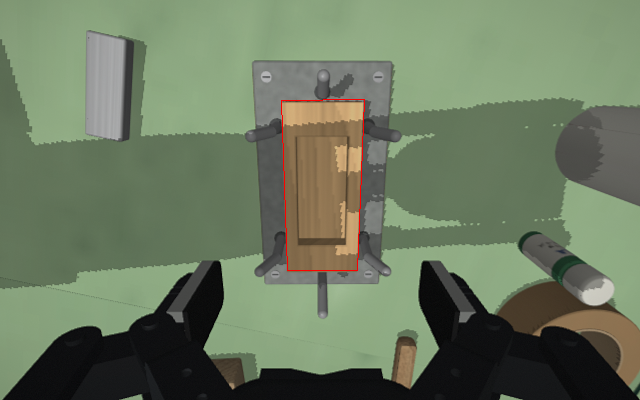

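The window board is flat between the guides, matching the predicted outline at (638,270). Next, the ballast.

```bash
python3 -m jog '[[-0.034,-0.016,0,2.5,100],[-0.068,-0.032,0,5,100],[-0.1,-0.048,0,7.5,100],[-0.134,-0.064,0.01,10,80],[-0.16,-0.074,0.015,12.6,65],[-0.168,-0.078,0.022,12.6,65],[-0.168,-0.078,0.022,12.6,65],[-0.168,-0.078,0.022,12.6,65]]';python3 -m jog '[[0,0,0,0,65],[0,0,0,0,65]]';python3 - <<'E'
from h import *
p=shot('wrist');im=p['image'];cv2.imwrite('pics/w5.png',im[:,:,::-1])
k=(cv2.cvtColor(im,cv2.COLOR_RGB2LAB)[:,:,1]>122).astype(np.uint8);k[:,:230]=0;k[:,410:]=0;k[265:]=0
k=cv2.morphologyEx(k,cv2.MORPH_OPEN,np.ones((5,5)))
c=max(cv2.findContours(k,0,1)[0],key=cv2.contourArea);m=np.zeros_like(k);cv2.drawContours(m,[c],-1,1,-1)
q,f=fit(p,m,[454,302,2],30,80,0,14);print('ballast',cv2.boundingRect(c),q,f)
v=im[:,:,::-1].copy()
cv2.polylines(v,[proj(p,box(q,30,80,0,14)[4:]).astype(int)],1,(0,0,255),1)
cv2.imwrite('pics/v7.png',v);s=r.sense();print(s['tool_pos'],s['tcp_rot'],mv(q[0],q[1],28.5,q[2]))
E
```

```text
time: 11.7
tool_pos: [454.2, 301.6, 150.1]
tcp_rot: [179.8, -0.5, 2.2]
ft_force: [-0.1, 0.1, 0.4]
finger_gap: 55.3
time: 11.9
tool_pos: [455.3, 301.4, 150.3]
tcp_rot: [179.8, -0.5, 2.2]
ft_force: [0.3, -1.0, -0.7]
finger_gap: 55.8
ballast (298, 139, 39, 98) [452.83141341 301.73302585   2.07507306] 0.05127616971731186
[455.16718708 301.42823055 150.26692456] [179.77903795  -0.48015535   2.19671225] (array([-0.0033, -0.0009,  0.1217]), 'turn', np.float64(0.12), 'j6', np.float64(26.3))
```

View pics/v7.png

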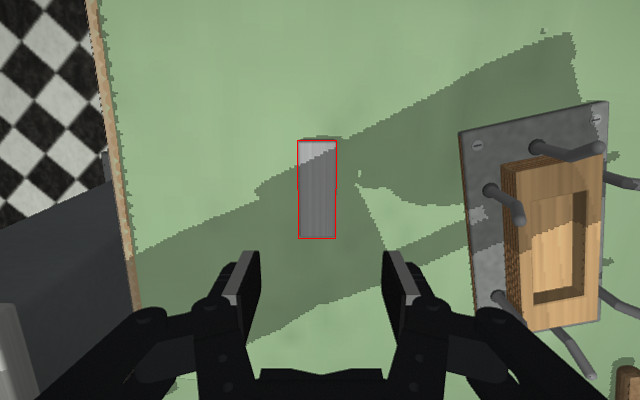

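```bash
python3 -m jog '[[-0.003,0,0.05,0,65],[-0.003,0,0.09,0,65],[-0.003,-0.001,0.11,0,65],[-0.003,-0.001,0.1205,0,65],[-0.003,-0.001,0.1205,0,65],[-0.003,-0.001,0.1205,0,65],[-0.003,-0.001,0.1205,0,20],[-0.003,-0.001,0.1205,0,20]]' 60;python3 -m jog '[[0,0,0,0,15],[0,0,0,0,15],[0,0,0,0,15],[0,0,0,0,15]]'; python3 -c "
from h import *
s=r.sense();print(s['tool_pos'],s['tcp_rot'],mv(638.2,270,150,14.8))"
```

```text
time: 12.75
tool_pos: [454.4, 302.6, 31.7]
tcp_rot: [179.9, -0.6, 2.2]
ft_force: [-5.9, -3.0, 22.9]
finger_gap: 27.7
time: 13.15
tool_pos: [454.5, 302.6, 31.9]
tcp_rot: [179.9, -0.6, 2.2]
ft_force: [-0.6, -1.2, 2.1]
finger_gap: 27.1
[454.50770652 302.63188502  31.92479173] [179.86263084  -0.64602567   2.19704283] (array([ 0.1836,  0.0399, -0.1159]), 'turn', np.float64(-12.6), 'j6', np.float64(26.5))
```

```bash
python3 -m jog '[[0,0,0,0,60],[0,0,0,0,60],[0,0,0,0,60],[0,0,0,0,60]]'; python3 -m jog '[[0,0,0,0,60],[0,0,0,0,60]]'; python3 - <<'E'
from h import *
p=shot('wrist');im=p['image'];cv2.imwrite('pics/v8.png',im[:,:,::-1]);s=r.sense();print(s['tool_pos'],s['tcp_rot'])
E
```

```text
time: 13.55
tool_pos: [454.5, 302.6, 31.9]
tcp_rot: [179.9, -0.6, 2.2]
ft_force: [0.4, -0.4, -0.3]
finger_gap: 51.7
time: 13.75
tool_pos: [454.5, 302.6, 31.9]
tcp_rot: [179.9, -0.6, 2.2]
ft_force: [1.2, -0.7, 0.5]
finger_gap: 51.4
[454.52277371 302.64062746  31.90234725] [179.86344258  -0.64774382   2.1988389 ]
```

View pics/v8.png

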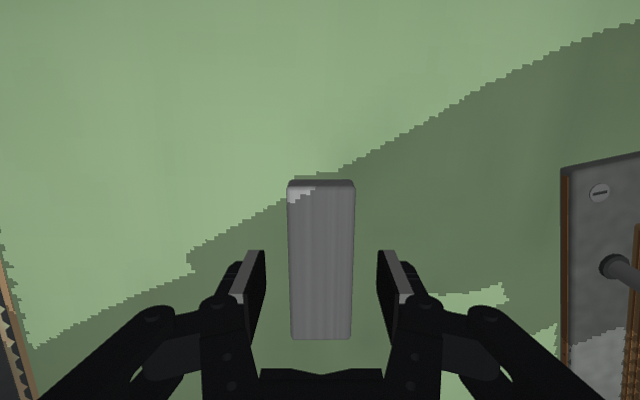

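The bar (columns 288–355) still lies centred between the pads; the first grip only caught its rounded shoulders. Go lower and regrip.

```bash
python3 -m jog '[[0,0,0.003,0,60],[0,0,0.006,0,60],[0,0,0.006,0,60],[0,0,0.006,0,60],[0,0,0.006,0,20],[0,0,0.006,0,20],[0,0,0.006,0,20],[0,0,0.006,0,20]]' 60; python3 -m jog '[[0,0,0,0,20],[0,0,0,0,20]]'
```

```text
time: 14.6
tool_pos: [454.8, 302.8, 26.3]
tcp_rot: [179.9, -0.7, 2.2]
ft_force: [-1.1, -0.2, 4.5]
finger_gap: 28.3
time: 14.8
tool_pos: [454.8, 302.8, 26.4]
tcp_rot: [179.9, -0.7, 2.2]
ft_force: [0.2, 0.6, 2.5]
finger_gap: 28.3
```

```bash
python3 -m jog '[[0,0,-0.03,0,20],[0,0,-0.06,0,20],[0,0,-0.09,0,20],[0,0,-0.115,0,20],[0,0,-0.123,0,20],[0,0,-0.123,0,20],[0,0,-0.123,0,20]]'; python3 -c "
from h import *
s=r.sense();print(s['tool_pos'],s['tcp_rot'],mv(638.2,270,140,14.8))"
```

```text
time: 15.5
tool_pos: [452.6, 302.5, 147.5]
tcp_rot: [179.8, -0.6, 2.2]
ft_force: [-0.1, -0.4, -2.7]
finger_gap: 28.3
[452.55749113 302.49737873 147.48742818] [179.81851919  -0.55506696   2.19397349] (array([0.1842, 0.0396, 0.0094]), 'turn', np.float64(-12.61), 'j6', np.float64(26.5))
```

```bash
python3 -m jog '[[0.03,0.007,0,-2,20],[0.06,0.014,0,-4,20],[0.09,0.02,0,-7,20],[0.12,0.026,0,-10,20],[0.15,0.032,0,-12.6,20],[0.175,0.038,0,-12.6,20],[0.184,0.04,0,-12.6,20],[0.184,0.04,0,-12.6,20]]'; python3 -m jog '[[0,0,0,0,20],[0,0,0,0,20],[0,0,0,0,20]]'; python3 - <<'E'
from h import *
p=shot('wrist');im=p['image']
T=toolT();s=r.sense();print(s['tool_pos'],s['tcp_rot'],mv(638.2,270,63,14.8))
v=im[:,:,::-1].copy()
B=box((0,0,0),30,80,26.4-14,26.4); W=(T@np.c_[B,np.ones(8)].T).T[:,:3]
cv2.polylines(v,[proj(p,W[:4]).astype(int)],1,(0,0,255),1)
cv2.polylines(v,[proj(p,box((638.2,270,14.8),60,140,0,39)[4:]).astype(int)],1,(255,0,0),1)
cv2.imwrite('pics/v9.png',v)
E
```

```text
time: 16.3
tool_pos: [637.7, 268.7, 146.8]
tcp_rot: [179.7, -0.3, 14.7]
ft_force: [-1.0, 0.1, -2.8]
finger_gap: 28.1
time: 16.6
tool_pos: [636.6, 269.2, 146.5]
tcp_rot: [179.7, -0.3, 14.8]
ft_force: [-0.4, 0.0, -2.5]
finger_gap: 27.8
[636.89089865 269.15413962 146.78409065] [179.69052168  -0.2941008   14.76359923] (array([ 0.0011, -0.0009,  0.0838]), 'turn', np.float64(-0.04), 'j6', np.float64(4.1))
```

View pics/v9.png

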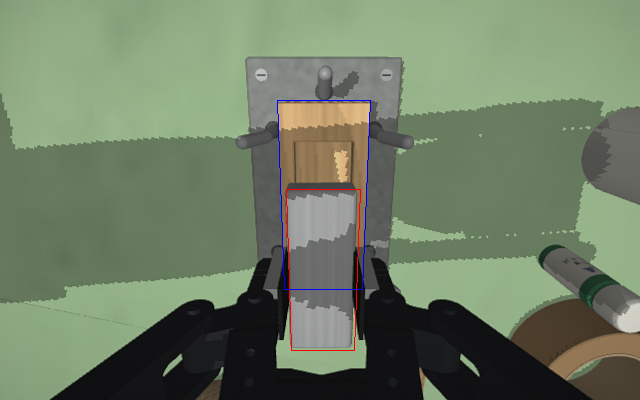

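```bash
python3 -m jog '[[0.002,-0.001,0.025,0,20],[0.002,-0.001,0.05,0,20],[0.002,-0.001,0.065,0,20],[0.002,-0.001,0.073,0,20],[0.002,-0.001,0.079,0,20],[0.002,-0.001,0.084,0,20],[0.002,-0.001,0.084,0,20],[0.002,-0.001,0.084,0,20]]'; python3 -m jog '[[0,0,0,0,20],[0,0,0,0,20]]'
```

```text
time: 17.45
tool_pos: [639.6, 270.5, 63.7]
tcp_rot: [179.7, -0.4, 14.8]
ft_force: [0.7, 0.8, -2.9]
finger_gap: 27.9
time: 17.65
tool_pos: [640.2, 270.7, 64.6]
tcp_rot: [179.7, -0.4, 14.8]
ft_force: [-0.2, -1.5, -2.8]
finger_gap: 28.0
```

```bash
python3 -m jog '[[-0.001,0,0.0025,0,20],[-0.001,0,0.003,0,20],[-0.001,0,0.003,0,20],[-0.001,0,0.003,0,20]]'; python3 -m jog '[[0,0,0,0,30],[0,0,0,0,40],[0,0,0,0,40],[0,0,0,0,48],[0,0,0,0,50],[0,0,0,0,50]]'; python3 -m jog '[[0,0,-0.03,0,60],[0,0,-0.06,0,80],[0,0,-0.09,0,100],[0,0,-0.11,0,100],[0,0,-0.11,0,100],[0,0,-0.11,0,100]]'; python3 - <<'E'
from h import *
p=shot('wrist');im=p['image']
v=im[:,:,::-1].copy();s=r.sense();print(s['tool_pos'],s['tcp_rot'],mv(629.4,-303,190,-8.4))
cv2.polylines(v,[proj(p,box((638.2,270,14.8),30,80,0,38)[4:]).astype(int)],1,(0,0,255),1)
cv2.imwrite('pics/v10.png',v[40:290,230:420].repeat(2,0).repeat(2,1))
E
```

```text
time: 18.05
tool_pos: [639.2, 270.4, 61.5]
tcp_rot: [179.7, -0.4, 14.8]
ft_force: [0.2, -0.4, -3.2]
finger_gap: 27.9
time: 18.65
tool_pos: [639.3, 270.4, 61.7]
tcp_rot: [179.7, -0.5, 14.8]
ft_force: [-0.5, 0.1, -0.0]
finger_gap: 43.0
time: 19.25
tool_pos: [638.6, 270.8, 172.0]
tcp_rot: [179.7, -0.5, 14.8]
ft_force: [0.1, -0.7, -1.0]
finger_gap: 85.6
[637.80997207 270.57454952 170.50878055] [179.69873197  -0.37372881  14.75823277] (array([-0.1541,  0.5526, -0.0176]), 'turn', np.float64(23.16), 'j6', np.float64(4.2))
```

View pics/v10.png

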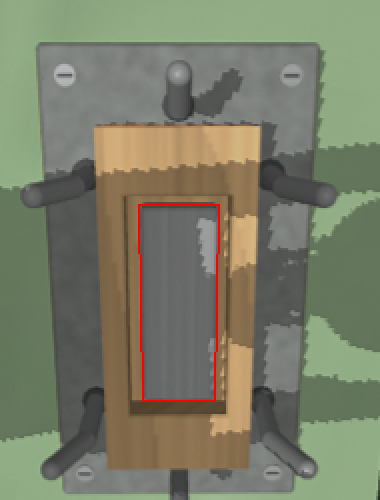

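Ballast lies in the window, down on the bottom board (its outline matches at z=38). Now the top board.

```bash
python3 -m jog '[[-0.012,0.044,0,2,100],[-0.025,0.088,0,5,100],[-0.037,0.132,0,8,100],[-0.05,0.176,0,11,100],[-0.062,0.22,0,14,100],[-0.075,0.265,0,17,100],[-0.087,0.31,0,20,100],[-0.087,0.31,0,23,100]]';python3 -m jog '[[0,0,0,0,100],[0,0,0,0,100]]';python3 -c "
from h import *
s=r.sense();print(s['tool_pos'],s['tcp_rot'],mv(629.4,-303,175,-8.4))"
```

```text
time: 20.1
tool_pos: [631.2, -57.4, 169.3]
tcp_rot: [179.7, -0.3, -8.7]
ft_force: [0.2, 0.6, -1.1]
finger_gap: 85.6
time: 20.3
tool_pos: [630.1, -57.6, 167.3]
tcp_rot: [179.7, -0.1, -8.6]
ft_force: [-0.3, -0.4, -0.1]
finger_gap: 85.4
[630.05919373 -57.61048381 167.29958361] [ 1.79742517e+02 -1.06340971e-01 -8.63954315e+00] (array([ 0.0362,  0.2427, -0.0065]), 'turn', np.float64(-0.24), 'j6', np.float64(-1.0))
```

```bash
python3 -m jog '[[0.006,0.041,0,0,100],[0.012,0.082,0,0,100],[0.018,0.123,0,0,100],[0.025,0.165,0,0,100],[0.031,0.206,-0.006,0,100],[0.036,0.236,-0.006,0,100],[0.036,0.243,-0.006,0,100],[0.036,0.243,-0.006,0,100]]';python3 -m jog '[[0,0,0,0,100],[0,0,0,0,100]]';python3 - <<'E'
from h import *
p=shot('wrist');im=p['image']
k=(cv2.cvtColor(im,cv2.COLOR_RGB2LAB)[:,:,1]>123).astype(np.uint8);k[300:]=0;k[:,:230]=0;k[:,400:]=0
k=cv2.morphologyEx(k,cv2.MORPH_OPEN,np.ones((5,5)))
c=max(cv2.findContours(k,0,1)[0],key=cv2.contourArea);m=np.zeros_like(k);cv2.drawContours(m,[c],-1,1,-1)
q,f=fit(p,m,[629,-303,-8.4],60,140,0,12);print(cv2.boundingRect(c),q,f,[x['uv'] for x in r.pinpoint(p,'top_board')],proj(p,[q[0],q[1],0]))
s=r.sense();print(s['tool_pos'],s['tcp_rot'],mv(q[0],q[1],19,q[2]))
E
```

```text
time: 21.1
tool_pos: [628.9, -303.0, 173.3]
tcp_rot: [179.8, -0.0, -8.6]
ft_force: [1.1, 0.7, -0.8]
finger_gap: 85.2
time: 21.3
tool_pos: [629.2, -300.9, 172.7]
tcp_rot: [179.8, 0.0, -8.5]
ft_force: [0.0, -0.3, -0.1]
finger_gap: 85.6
(285, 103, 74, 157) [ 628.80067459 -304.0189953    -8.47307864] 0.02714301086962223 [[320.7, 183.7]] [[321.80623039 183.47535179]]
[ 629.21859123 -301.4082868   173.18978284] [ 1.79804498e+02 -3.89104979e-03 -8.49572135e+00] (array([-0.    ,  0.0021,  0.1542]), 'turn', np.float64(-0.02), 'j6', np.float64(-21.2))
```

```bash
python3 -m jog '[[0,0.002,0.045,0,100],[0,0.002,0.09,0,100],[0,0.002,0.125,0,88],[0,0.002,0.144,0,88],[0,0.002,0.152,0,85],[0,0.002,0.153,0,85],[0,0.002,0.153,0,85],[0,0.002,0.153,0,85]]' 40;python3 -c "
from h import *
s=r.sense();print(s['tool_pos'],s['tcp_rot'],mv(628.8,-304,19,-8.5))"
```

```text
time: 22.2
tool_pos: [630.6, -304.8, 23.0]
tcp_rot: [179.7, -0.2, -8.5]
ft_force: [0.3, 0.3, 0.7]
finger_gap: 72.5
[ 630.57510549 -304.82492311   23.01433258] [179.71464489  -0.22877287  -8.49016322] (array([-0.0019, -0.0006,  0.004 ]), 'turn', np.float64(0.01), 'j6', np.float64(-21.3))
```

```bash
python3 -m jog '[[-0.002,0,0.003,0,80],[-0.002,0,0.004,0,80],[-0.002,0,0.004,0,60],[-0.002,0,0.004,0,50],[-0.002,0,0.004,0,50],[-0.002,0,0.004,0,50],[-0.002,0,0.004,0,50]]';python3 -m jog '[[0,0,0,0,50],[0,0,0,0,50]]'
```

```text
time: 22.9
tool_pos: [629.0, -304.9, 19.9]
tcp_rot: [179.7, -0.3, -8.5]
ft_force: [-1.4, -0.3, 4.2]
finger_gap: 58.7
time: 23.1
tool_pos: [629.0, -304.8, 19.8]
tcp_rot: [179.7, -0.3, -8.5]
ft_force: [-0.0, 0.5, 2.3]
finger_gap: 58.7
```

```bash
python3 -m jog '[[0,0,-0.03,0,50],[0,0,-0.06,0,50],[0,0,-0.09,0,50],[0,0,-0.115,0,50],[0,0,-0.13,0,50],[0,0,-0.13,0,50],[0,0,-0.13,0,50]]'; python3 -c "
from h import *
s=r.sense();print(s['tool_pos'],s['tcp_rot'],s['finger_gap'],mv(638.2,270,150,14.8))"
```

```text
time: 23.8
tool_pos: [628.0, -303.8, 148.6]
tcp_rot: [179.7, -0.2, -8.5]
ft_force: [0.1, 0.2, -1.4]
finger_gap: 58.9
[ 628.04217847 -303.84344405  148.55399909] [179.71816103  -0.21069113  -8.49496523] 58.85546543698919 (array([-0.0747, -0.569 , -0.0045]), 'turn', np.float64(-23.29), 'j6', np.float64(-21.4))
```

```bash
python3 -m jog '[[-0.005,-0.04,0,-2,50],[-0.011,-0.085,0,-5,50],[-0.017,-0.13,0,-8,50],[-0.023,-0.175,0,-11,50],[-0.029,-0.22,0,-14,50],[-0.035,-0.265,0,-17,50],[-0.04,-0.305,0,-20,50],[-0.04,-0.31,0,-23.3,50]]';python3 -m jog '[[0,0,0,0,50],[0,0,0,0,50]]';python3 -c "
from h import *
s=r.sense();print(s['tool_pos'],s['tcp_rot'],mv(638.2,270,150,14.8))"
```

```text
time: 24.6
tool_pos: [632.5, 13.8, 143.9]
tcp_rot: [179.8, 0.1, 15.2]
ft_force: [-0.5, -0.7, -1.1]
finger_gap: 58.7
time: 24.8
tool_pos: [631.0, 14.2, 141.3]
tcp_rot: [179.9, 0.4, 15.1]
ft_force: [0.4, 0.4, -0.6]
finger_gap: 58.7
[630.97118027  14.1860812  141.34299553] [179.90493584   0.35359418  15.1329825 ] (array([ 0.0737, -0.245 , -0.0095]), 'turn', np.float64(0.33), 'j6', np.float64(-18.3))
```

```bash
python3 -m jog '[[0.012,-0.04,-0.005,0,50],[0.024,-0.08,-0.01,0,50],[0.036,-0.12,-0.01,0,50],[0.048,-0.16,-0.01,0.3,50],[0.06,-0.2,-0.01,0.3,50],[0.069,-0.23,-0.01,0.3,50],[0.074,-0.245,-0.01,0.3,50],[0.074,-0.245,-0.01,0.3,50]]';python3 -m jog '[[0,0,0,0,50],[0,0,0,0,50],[0,0,0,0,50]]'; python3 - <<'E'
from h import *
p=shot('wrist');im=p['image']
T=toolT();s=r.sense();print(s['tool_pos'],s['tcp_rot'],mv(638.2,270,59,14.8))
k=(cv2.cvtColor(im,cv2.COLOR_RGB2LAB).astype(int));k=((k[:,:,0]<90)&(k[:,:,1]>134)).astype(np.uint8);k[260:]=0
k=cv2.morphologyEx(k,cv2.MORPH_OPEN,np.ones((5,5)));c=max(cv2.findContours(k,0,1)[0],key=cv2.contourArea)
B=box((0,0,0),60,140,19.8-12,19.8); W=(T@np.c_[B,np.ones(8)].T).T[:,:3]
print(cv2.boundingRect(c),proj(p,W[:4]).round(1).tolist())
v=im[:,:,::-1].copy();cv2.polylines(v,[proj(p,W[:4]).astype(int)],1,(0,0,255),1)
cv2.polylines(v,[proj(p,box((638.2,270,14.8),110,200,0,12)[4:]).astype(int)],1,(255,0,0),1);cv2.imwrite('pics/v11.png',v)
E
```

```text
time: 25.6
tool_pos: [638.3, 270.8, 149.5]
tcp_rot: [179.9, 0.4, 14.9]
ft_force: [0.7, -0.6, -0.1]
finger_gap: 58.6
time: 25.9
tool_pos: [638.6, 269.1, 149.3]
tcp_rot: [179.9, 0.4, 14.7]
ft_force: [-0.1, -0.1, -0.6]
finger_gap: 58.8
[638.59076752 269.36029541 149.47041693] [179.89428277   0.42612602  14.74993872] (array([ 0.0005, -0.0009,  0.0905]), 'turn', np.float64(-0.05), 'j6', np.float64(3.9))
(241, 111, 160, 149) [[240.4, 112.6], [405.0, 112.5], [383.5, 405.8], [261.4, 405.7]]
```

View pics/v11.png

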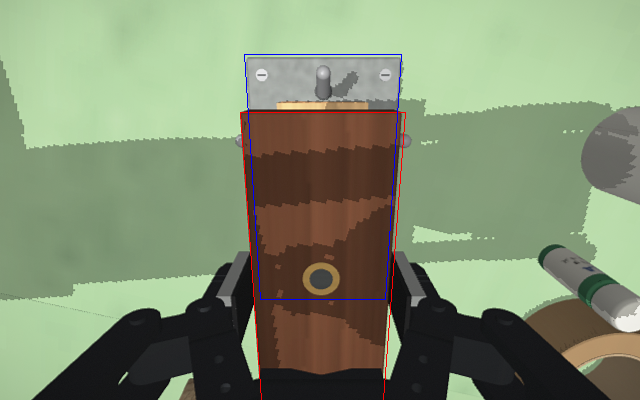

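```bash
python3 -m jog '[[0.001,-0.0005,0.03,0,50],[0.001,-0.0005,0.055,0,50],[0.001,-0.0005,0.07,0,50],[0.001,-0.0005,0.079,0,50],[0.001,-0.0005,0.085,0,50],[0.001,-0.0005,0.089,0,50],[0.001,-0.0005,0.089,0,50],[0.001,-0.0005,0.089,0,50]]';python3 -m jog '[[0,0,0,0,50],[0,0,0,0,50]]'
```

```text
time: 26.75
tool_pos: [639.4, 270.0, 61.5]
tcp_rot: [179.9, 0.3, 14.7]
ft_force: [-0.6, 0.3, -0.5]
finger_gap: 58.4
time: 26.95
tool_pos: [640.0, 270.3, 62.5]
tcp_rot: [179.9, 0.3, 14.8]
ft_force: [0.5, -0.1, -1.0]
finger_gap: 59.1
```

```bash
python3 -m jog '[[-0.001,0,0.002,0,50],[-0.001,0,0.003,0,50],[-0.001,0,0.003,0,50],[-0.001,0,0.003,0,75],[-0.001,0,0.003,0,85],[-0.001,0,0.003,0,85],[-0.001,0,0.003,0,85],[-0.001,0,0.003,0,85]]';python3 -m jog '[[0,0,-0.03,0,90],[0,0,-0.06,0,90],[0,0,-0.09,0,100],[0,0,-0.11,0,100],[0,0,-0.11,0,100],[0,0,-0.11,0,100],[0,0,-0.11,0,100]]';python3 - <<'E'
from h import *
p=shot('wrist');im=p['image']
s=r.sense();print(s['tool_pos'],s['tcp_rot'],mv(600,-6,190,18.4))
k=(cv2.cvtColor(im,cv2.COLOR_RGB2LAB).astype(int));k=((k[:,:,0]<110)&(k[:,:,1]>134)).astype(np.uint8);k[300:]=0;k[:,:240]=0;k[:,400:]=0
k=cv2.morphologyEx(k,cv2.MORPH_OPEN,np.ones((5,5)));c=max(cv2.findContours(k,0,1)[0],key=cv2.contourArea)
m=np.zeros_like(k);cv2.drawContours(m,[c],-1,1,-1);q,f=fit(p,m,[638,270,14.8],60,140,50,51);print('top board',q,f,cv2.boundingRect(c))
for z in(48,51,54):print(quad(p,cv2.approxPolyDP(cv2.convexHull(c),8,True)[:,0],z))
cv2.imwrite('pics/w12.png',im[:,:,::-1])
E
```

```text
time: 27.75
tool_pos: [639.1, 270.0, 59.6]
tcp_rot: [179.9, 0.2, 14.8]
ft_force: [0.4, -0.1, -0.3]
finger_gap: 72.7
time: 28.45
tool_pos: [638.6, 270.0, 167.6]
tcp_rot: [179.9, 0.4, 14.8]
ft_force: [-0.7, -0.6, 0.5]
finger_gap: 85.4
[638.48016802 269.94345143 167.34261912] [179.8937325    0.43315954  14.75359862] (array([-0.1077,  0.2571, -0.0214]), 'turn', np.float64(-3.65), 'j6', np.float64(4.0))
top board [637.85807234 270.54734269  15.00875491] 0.04002104699611664 (279, 101, 87, 181)
(array([637.8, 270.2]), np.float64(14.8), array([139.2,  57.9, 138.8,  58.3]))
(array([637.6, 271.1]), np.float64(14.8), array([137.4,  57.2, 137. ,  57.6]))
(array([637.3, 272.1]), np.float64(14.8), array([135.7,  56.4, 135.3,  56.8]))
```

Top board down at (638,270.5), yaw 14.9°. Now the block.

```bash
python3 -m jog '[[-0.016,0.037,-0.01,-1,100],[-0.031,0.074,-0.02,-2,100],[-0.047,0.11,-0.02,-3,100],[-0.062,0.147,-0.02,-3.6,100],[-0.077,0.184,-0.02,-3.6,100],[-0.092,0.22,-0.02,-3.6,100],[-0.108,0.257,-0.02,-3.6,100],[-0.108,0.257,-0.02,-3.6,100]]';python3 -m jog '[[0,0,0,0,100],[0,0,0,0,100],[0,0,0,0,100]]';python3 - <<'E'
from h import *
p=shot('wrist');im=p['image'];cv2.imwrite('pics/w13.png',im[:,:,::-1])
k=(cv2.cvtColor(im,cv2.COLOR_RGB2LAB)[:,:,1]>123).astype(np.uint8);k[300:]=0;k[:,:230]=0;k[:,410:]=0
k=cv2.morphologyEx(k,cv2.MORPH_OPEN,np.ones((5,5)))
c=max(cv2.findContours(k,0,1)[0],key=cv2.contourArea);m=np.zeros_like(k);cv2.drawContours(m,[c],-1,1,-1)
q,f=fit(p,m,[600,-6,18.4],50,120,0,35);print(cv2.boundingRect(c),q,f,[x['uv'] for x in r.pinpoint(p,'press_block')],proj(p,[q[0],q[1],0]))
s=r.sense();print(s['tool_pos'],s['tcp_rot'],mv(q[0],q[1],35,q[2]))
E
```

```text
time: 29.3
tool_pos: [598.3, -10.6, 187.2]
tcp_rot: [179.9, 0.6, 18.1]
ft_force: [-0.2, 0.3, -0.4]
finger_gap: 85.3
time: 29.6
tool_pos: [598.1, -9.5, 186.5]
tcp_rot: [179.9, 0.7, 18.2]
ft_force: [0.0, 0.1, 0.5]
finger_gap: 85.3
(296, 109, 63, 140) [599.91032118  -7.08210305  18.13487236] 0.04615839943289757 [[329.2, 176.0]] [[326.53965789 175.09811514]]
[598.30563912  -9.46178403 186.85952162] [179.90433088   0.62700323  18.18560652] (array([ 0.0039, -0.002 ,  0.1518]), 'turn', np.float64(0.05), 'j6', np.float64(-23.7))
```

```bash
python3 -m jog '[[0.004,-0.002,0.045,0,100],[0.004,-0.002,0.09,0,100],[0.004,-0.002,0.13,0,90],[0.004,-0.002,0.15,0,80],[0.004,-0.002,0.156,0,80],[0.004,-0.002,0.156,0,80],[0.004,-0.002,0.156,0,60],[0.004,-0.002,0.156,0,40]]' 40;python3 -m jog '[[0,0,0,0,40],[0,0,0,0,40],[0,0,0,0,40],[0,0,0,0,40]]'
```

```text
time: 30.5
tool_pos: [602.0, -7.1, 33.5]
tcp_rot: [179.8, 0.4, 18.2]
ft_force: [-0.9, 1.0, -1.2]
finger_gap: 49.4
time: 30.9
tool_pos: [601.9, -7.1, 33.6]
tcp_rot: [179.8, 0.4, 18.2]
ft_force: [0.4, 0.6, -1.0]
finger_gap: 49.0
```

```bash
python3 -m jog '[[0,0,-0.03,0,40],[0,0,-0.06,0,40],[0,0,-0.09,0,40],[0,0,-0.12,0,40],[0,0,-0.132,0,40],[0,0,-0.132,0,40],[0,0,-0.132,0,40]]'; python3 -c "
from h import *
s=r.sense();print(s['tool_pos'],s['tcp_rot'],s['finger_gap'],mv(638,270.2,170,14.8))"
```

```text
time: 31.6
tool_pos: [602.0, -6.4, 164.0]
tcp_rot: [179.8, 0.5, 18.2]
ft_force: [-0.9, -0.5, -2.5]
finger_gap: 48.9
[601.99314118  -6.39217904 164.03595711] [179.84582821   0.49186785  18.19285159] 48.895773928545054 (array([ 0.1205, -0.2515, -0.0077]), 'turn', np.float64(3.39), 'j6', np.float64(-23.4))
```

```bash
python3 -m jog '[[0.017,-0.036,0,0.5,40],[0.034,-0.072,0,1,40],[0.052,-0.108,0,1.5,40],[0.07,-0.144,0,2,40],[0.087,-0.18,0,2.5,40],[0.104,-0.216,0,3.4,40],[0.12,-0.251,0,3.4,40],[0.12,-0.251,0,3.4,40]]';python3 -m jog '[[0,0,0,0,40],[0,0,0,0,40],[0,0,0,0,40]]'; python3 - <<'E'
from h import *
p=shot('wrist');im=p['image']
T=toolT();s=r.sense();print(s['tool_pos'],s['tcp_rot'],mv(638,270.3,85,14.8))
B=box((0,0,0),50,120,33.6-35,33.6); W=(T@np.c_[B,np.ones(8)].T).T[:,:3]
v=im[:,:,::-1].copy();cv2.polylines(v,[proj(p,W[:4]).astype(int)],1,(0,0,255),1)
cv2.polylines(v,[proj(p,box((638,270.3,14.8),60,140,0,51)[4:]).astype(int)],1,(255,0,0),1);cv2.imwrite('pics/v12.png',v)
E
```

```text
time: 32.4
tool_pos: [635.6, 274.3, 158.6]
tcp_rot: [179.9, 0.7, 15.0]
ft_force: [-0.6, -0.8, -1.8]
finger_gap: 49.0
time: 32.7
tool_pos: [635.0, 273.1, 157.2]
tcp_rot: [179.9, 0.8, 15.0]
ft_force: [-0.6, 0.5, -1.0]
finger_gap: 49.4
[635.40709439 273.04824659 157.87698529] [179.89001421   0.78190253  14.97583692] (array([0.0028, 0.0032, 0.0729]), 'turn', np.float64(0.18), 'j6', np.float64(4.1))
```

View pics/v12.png

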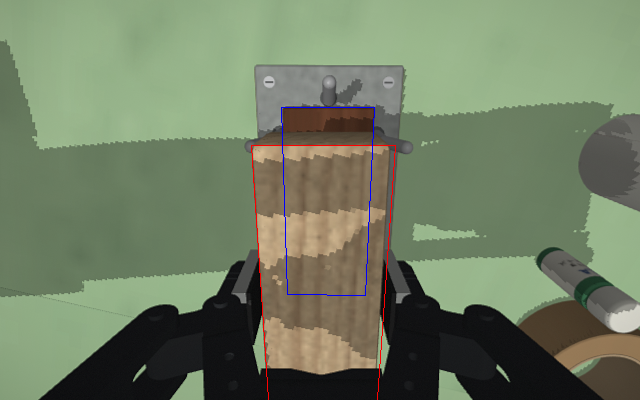

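```bash
python3 -m jog '[[0.003,0.003,0.02,0,40],[0.003,0.003,0.04,0,40],[0.003,0.003,0.054,0,40],[0.003,0.003,0.063,0,40],[0.003,0.003,0.068,0,40],[0.003,0.003,0.072,0,40],[0.003,0.003,0.072,0,40],[0.003,0.003,0.072,0,40]]';python3 -m jog '[[0,0,0,0,40],[0,0,0,0,40]]'
```

```text
time: 33.55
tool_pos: [638.6, 270.7, 86.7]
tcp_rot: [179.9, 0.7, 15.0]
ft_force: [-0.7, 1.0, -0.6]
finger_gap: 49.1
time: 33.75
tool_pos: [639.1, 270.9, 87.5]
tcp_rot: [179.9, 0.6, 15.0]
ft_force: [-1.0, -0.3, -1.4]
finger_gap: 49.0
```

```bash
python3 -m jog '[[-0.001,0.0005,0.0015,0,40],[-0.001,0.0005,0.0025,0,40],[-0.001,0.0005,0.0025,0,40],[-0.001,0.0005,0.0025,0,60],[-0.001,0.0005,0.0025,0,75],[-0.001,0.0005,0.0025,0,75],[-0.001,0.0005,0.0025,0,75]]';python3 -m jog '[[0,0,-0.03,0,90],[0,0,-0.06,0,90],[0,0,-0.09,0,100],[0,0,-0.11,0,100],[0,0,-0.11,0,100],[0,0,-0.11,0,100],[0,0,-0.11,0,100]]';python3 - <<'E'
from h import *
p=shot('wrist');im=p['image'];cv2.imwrite('pics/w14.png',im[:,:,::-1])
s=r.sense();print(s['tool_pos'],s['tcp_rot'],mv(430,-290,190,s['tcp_rot'][2]))
v=im[:,:,::-1].copy()
cv2.polylines(v,[proj(p,box((638,270.3,14.8),50,120,0,86)[4:]).astype(int)],1,(0,0,255),1)
cv2.imwrite('pics/v13.png',v[40:310,220:420].repeat(2,0).repeat(2,1))
E
```

```text
time: 34.45
tool_pos: [638.4, 270.3, 85.2]
tcp_rot: [179.9, 0.6, 15.0]
ft_force: [-0.9, -0.6, -0.6]
finger_gap: 64.1
time: 35.15
tool_pos: [638.6, 270.5, 193.3]
tcp_rot: [179.9, 0.8, 15.0]
ft_force: [-0.9, 0.8, -0.7]
finger_gap: 85.4
[638.51975639 270.44166351 193.05057514] [179.88562655   0.80041052  14.98751634] (array([-0.3463,  0.4874,  0.0089]), 'turn', np.float64(-0.0), 'j6', np.float64(3.8))
```

View pics/v13.png

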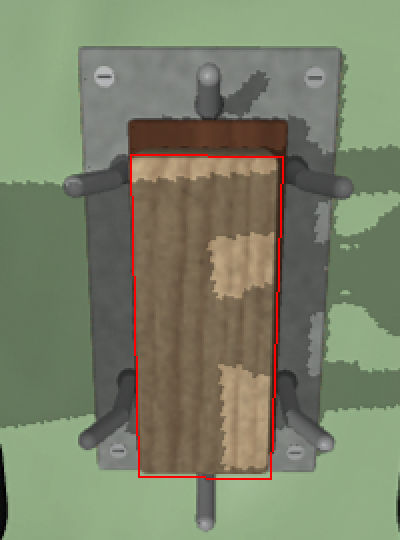

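Block is centred on the top board; its left edge matches the prediction and its right edge is within 1.5 mm. Now the weight.

```bash
python3 -m jog '[[-0.025,0.035,0,0,100],[-0.05,0.07,0,0,100],[-0.075,0.105,0,0,100],[-0.1,0.14,0,0,100],[-0.125,0.175,0,0,100],[-0.15,0.21,0,0,100],[-0.175,0.245,0,0,100],[-0.175,0.245,0,0,100]]';python3 -m jog '[[0,0,0,0,100],[0,0,0,0,100],[0,0,0,0,100]]';python3 -c "
from h import *
s=r.sense();print(s['tool_pos'],s['tcp_rot'],mv(430,-290,190,15))"
```

```text
time: 36.0
tool_pos: [530.7, -15.7, 194.6]
tcp_rot: [179.8, 1.0, 14.7]
ft_force: [0.2, 0.2, -0.3]
finger_gap: 85.4
time: 36.3
tool_pos: [530.7, -14.7, 194.0]
tcp_rot: [179.9, 1.0, 14.8]
ft_force: [0.4, -0.4, -0.4]
finger_gap: 85.5
[530.69727082 -14.7075312  194.02424728] [179.88371018   1.02195334  14.80650385] (array([-0.1676,  0.2404,  0.0075]), 'turn', np.float64(-0.19), 'j6', np.float64(-21.5))
```

```bash
python3 -m jog '[[-0.025,0.035,0,0,100],[-0.05,0.07,0,0,100],[-0.075,0.105,0,0,100],[-0.1,0.14,0,0,90],[-0.125,0.178,0,0,80],[-0.15,0.212,0,0,70],[-0.167,0.24,0,0,70],[-0.167,0.24,0,0,70]]';python3 -m jog '[[0,0,0,0,70],[0,0,0,0,70],[0,0,0,0,70]]';python3 - <<'E'
from h import *
p=shot('wrist');im=p['image'];cv2.imwrite('pics/w15.png',im[:,:,::-1])
s=r.sense();print(s['tool_pos'],s['tcp_rot'])
a=r.pinpoint(p,'weight');b=r.search_frame(p,'weight');print(a,b)
g=cv2.cvtColor(im,cv2.COLOR_RGB2GRAY);x0,y0,x1,y1=[int(t) for t in b[0]['bbox']]
print([ray(p,t['uv'],0).round(1) for t in a])
v=im[max(y0-30,0):y1+30,max(x0-30,0):x1+30,::-1];print(v.shape,x0-30,y0-30);cv2.imwrite('pics/v14.png',cv2.resize(v,None,fx=3,fy=3,interpolation=cv2.INTER_CUBIC))
E
```

```text
time: 37.1
tool_pos: [430.0, -292.1, 197.5]
tcp_rot: [179.8, 1.1, 14.7]
ft_force: [0.1, -0.3, 0.2]
finger_gap: 59.8
time: 37.4
tool_pos: [430.7, -290.9, 197.4]
tcp_rot: [179.8, 1.1, 14.8]
ft_force: [0.7, 0.4, 0.9]
finger_gap: 59.8
[ 430.61407714 -290.94556584  197.43936916] [179.83916171   1.05202221  14.78358614]
[{'uv': [324.2, 176.6], 'conf': 0.81}] [{'bbox': [290.9, 145.3, 354.7, 218.1], 'conf': 0.6}]
[array([ 430.3, -293.8,    0. ])]
(133, 124, 3) 260 115
```

View pics/v14.png

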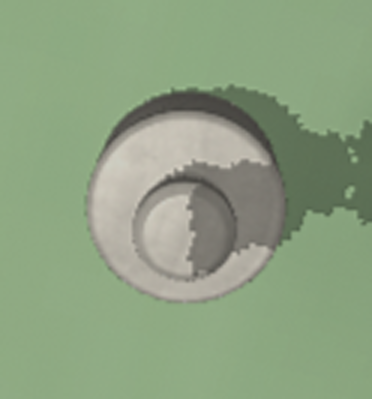

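```bash
python3 - <<'E'
from h import *
p=shot('wrist')
print(ray(p,(321.5,191.3),55),ray(p,(322,183.3),38),np.linalg.norm(ray(p,(260+133/3,191.3),55)-ray(p,(260+236/3,191.3),55)))
s=r.sense();print(s['tool_pos'],s['tcp_rot'])
for z in (100,63):print(mv(430.5,-293,z,15))
E
```

```text
[ 428.03962659 -292.81868416   55.        ] [ 427.6820342  -290.91310184   38.        ] 27.682945367996172
[ 430.37141362 -291.42584605  197.54311461] [179.82128264   1.04979194  14.74401851]
(array([0.0015, 0.0013, 0.0975]), 'turn', np.float64(-0.26), 'j6', np.float64(-53.7))
(array([0.0022, 0.0011, 0.1345]), 'turn', np.float64(-0.26), 'j6', np.float64(-53.7))
```

Knob at (428,-292); the measured diameter of 27.7 mm agrees with 28. Straight down.

```bash
python3 -m jog '[[0,0,0.04,0,70],[0,0,0.08,0,70],[0,0,0.105,0,65],[0,0,0.12,0,60],[0,0,0.128,0,60],[0,0,0.131,0,60],[0,0,0.131,0,60],[0,0,0.131,0,60]]' 80;python3 -m jog '[[0,0,0,0,60],[0,0,0,0,60]]'; python3 - <<'E'
from h import *
p=shot('wrist');im=p['image'];cv2.imwrite('pics/v15.png',im[:,:,::-1]);s=r.sense();print(s['tool_pos'],s['tcp_rot'],mv(428.1,-292.3,63.5,15))
E
```

```text
time: 38.4
tool_pos: [429.1, -293.2, 68.1]
tcp_rot: [179.7, 1.0, 14.7]
ft_force: [0.3, 0.2, -0.2]
finger_gap: 51.1
time: 38.6
tool_pos: [429.8, -293.8, 69.2]
tcp_rot: [179.6, 0.9, 14.7]
ft_force: [-0.8, -0.2, -0.8]
finger_gap: 51.1
[ 429.61067464 -293.586259     68.92366071] [179.63341264   0.91417853  14.74538169] (array([-0.001 , -0.0017,  0.0054]), 'turn', np.float64(-0.25), 'j6', np.float64(-53.7))
```

View pics/v15.png

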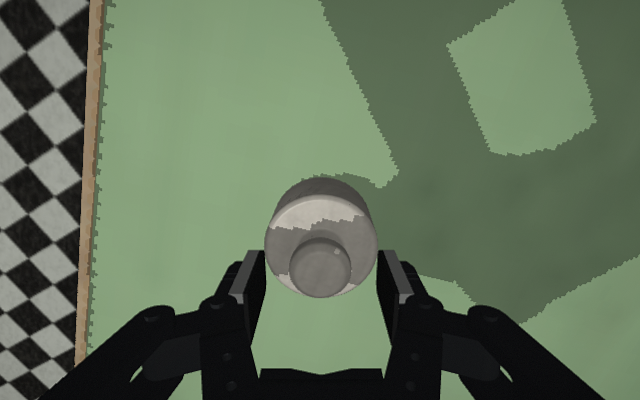

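```bash
python3 - <<'E'
from h import *
p=shot('wrist');k=ray(p,(320,267),57);s=r.sense();print(k,s['tool_pos'],mv(k[0],k[1],63,15))
E
```

```text
[ 427.32113453 -289.56679413   57.        ] [ 429.41347552 -293.40657994   68.61500643] (array([-0.001 , -0.0043,  0.0056]), 'turn', np.float64(-0.26), 'j6', np.float64(-53.7))
```

```bash
python3 -m jog '[[-0.001,-0.003,0.003,0,60],[-0.001,-0.003,0.0055,0,60],[-0.001,-0.003,0.0055,0,60],[-0.001,-0.003,0.0055,0,60],[-0.001,-0.003,0.0055,0,40],[-0.001,-0.003,0.0055,0,20],[-0.001,-0.003,0.0055,0,15],[-0.001,-0.003,0.0055,0,15]]' 80;python3 -m jog '[[0,0,0,0,15],[0,0,0,0,15],[0,0,0,0,15]]'
```

```text
time: 39.5
tool_pos: [428.0, -290.9, 63.6]
tcp_rot: [179.6, 0.9, 14.7]
ft_force: [1.4, 2.0, 4.3]
finger_gap: 22.8
time: 39.8
tool_pos: [428.1, -290.9, 63.6]
tcp_rot: [179.6, 0.9, 14.7]
ft_force: [1.3, 0.8, 2.4]
finger_gap: 22.5
```

```bash
python3 -m jog '[[0,0,-0.001,0,15],[0,0,-0.002,0,15],[0,0,-0.003,0,15],[0,0,-0.004,0,15],[0,0,-0.004,0,15],[0,0,-0.004,0,15]]';python3 - <<'E'
from h import *
s=r.sense();print(s['finger_gap'],s['wrist_torque'],s['ft_force'])
p=shot('wrist');im=p['image'];cv2.imwrite('pics/w16.png',im[:,:,::-1])
print(r.pinpoint(p,'weight'),r.search_frame(p,'weight'))
T=toolT();print(T[:3,3],proj(p,[(T@[0,0,z,1])[:3] for z in(0,5,10,20)]).round(1).tolist())
# print coarse brightness rows through pad/knob region
g=cv2.cvtColor(im,cv2.COLOR_RGB2GRAY)
for row in range(230,330,8):print(row,g[row,250:392:6].tolist())
E
```

```text
time: 40.4
tool_pos: [428.0, -290.8, 67.5]
tcp_rot: [179.6, 0.9, 14.7]
ft_force: [-0.5, -0.4, -6.6]
finger_gap: 22.4
22.380108960815345 [ 0.05213734 -0.03306194 -0.01734997] [-0.52717458 -0.37605982 -6.64342596]
[{'uv': [324.2, 229.8], 'conf': 0.81}] [{'bbox': [263.8, 187.4, 382.8, 314.0], 'conf': 0.59}]
[ 428.06475165 -290.80020619   67.564836  ] [[322.6, 291.7], [322.5, 284.9], [322.4, 278.6], [322.4, 267.0]]
230 [151, 152, 151, 151, 149, 132, 180, 174, 171, 181, 178, 183, 179, 118, 117, 119, 120, 122, 122, 122, 103, 102, 100, 101]
238 [151, 152, 152, 88, 116, 116, 116, 114, 113, 115, 115, 118, 120, 118, 115, 118, 120, 120, 119, 122, 114, 84, 101, 100]
246 [151, 152, 152, 106, 115, 116, 91, 78, 114, 105, 95, 94, 96, 99, 101, 114, 91, 96, 96, 121, 116, 110, 99, 101]
254 [152, 152, 153, 111, 114, 66, 66, 7, 109, 73, 72, 74, 73, 73, 71, 99, 15, 65, 67, 121, 116, 115, 100, 100]
262 [151, 152, 156, 14, 15, 66, 66, 12, 69, 99, 102, 106, 107, 105, 103, 91, 67, 35, 66, 66, 14, 10, 148, 98]
270 [152, 153, 15, 17, 14, 66, 65, 11, 99, 110, 116, 116, 118, 114, 118, 107, 106, 10, 66, 65, 19, 19, 142, 144]
278 [152, 154, 14, 14, 67, 65, 44, 9, 115, 113, 117, 119, 115, 115, 117, 117, 105, 10, 65, 65, 13, 15, 13, 146]
286 [152, 32, 15, 15, 65, 65, 11, 9, 118, 114, 118, 114, 111, 114, 118, 115, 111, 10, 67, 64, 67, 14, 16, 149]
294 [10, 15, 15, 14, 17, 21, 19, 9, 113, 114, 114, 112, 113, 116, 115, 113, 104, 11, 104, 12, 14, 14, 14, 14]
302 [13, 14, 21, 14, 12, 15, 22, 9, 97, 116, 111, 110, 116, 115, 114, 108, 126, 14, 12, 15, 15, 15, 19, 14]
310 [14, 13, 15, 15, 12, 13, 22, 11, 151, 152, 133, 104, 108, 94, 148, 151, 154, 17, 11, 14, 14, 16, 13, 13]
318 [13, 13, 13, 13, 14, 15, 21, 3, 151, 151, 151, 151, 152, 153, 152, 151, 151, 20, 12, 13, 14, 16, 13, 14]
326 [15, 13, 14, 11, 13, 12, 20, 101, 151, 151, 151, 152, 152, 152, 150, 150, 149, 20, 13, 12, 13, 13, 14, 17]
```

Weight lifted 4 mm: wrist reads −6.6 N, moment small, knob centred between the pads. Carry it.

```bash
python3 -m jog '[[0,0,-0.015,0,15],[0,0,-0.035,0,15],[0,0,-0.06,0,15],[0,0,-0.085,0,15],[0,0,-0.105,0,15],[0,0,-0.12,0,15],[0,0,-0.125,0,15],[0,0,-0.125,0,15]]';python3 -m jog '[[0,0,0,0,15],[0,0,0,0,15]]';python3 -c "
from h import *
s=r.sense();print(s['tool_pos'],s['tcp_rot'],mv(637.6,270.2,190,14.8))"
```

```text
time: 41.35
tool_pos: [430.1, -289.8, 193.5]
tcp_rot: [179.6, 0.8, 14.7]
ft_force: [1.0, -0.8, -7.6]
finger_gap: 22.5
time: 41.55
tool_pos: [429.5, -289.4, 192.1]
tcp_rot: [179.7, 0.9, 14.7]
ft_force: [-0.0, -0.1, -6.6]
finger_gap: 22.6
[ 429.48584386 -289.35536329  192.10858163] [179.67222554   0.91688066  14.7458871 ] (array([ 0.3437, -0.4881, -0.0062]), 'turn', np.float64(-0.05), 'j6', np.float64(-53.6))
```

```bash
python3 -m jog '[[0.013,-0.018,0,0,15],[0.035,-0.05,0,0,15],[0.06,-0.085,0,0,15],[0.085,-0.12,0,0,15],[0.11,-0.156,0,0,15],[0.135,-0.192,0,0,15],[0.155,-0.22,0,0,15],[0.165,-0.235,0,0,15]]';python3 -m jog '[[0,0,0,0,15],[0,0,0,0,15],[0,0,0,0,15]]';python3 -c "
from h import *
s=r.sense();print(s['tool_pos'],s['tcp_rot'],mv(637.6,270.2,190,14.8))"
```

```text
time: 42.35
tool_pos: [529.3, -17.0, 186.9]
tcp_rot: [179.8, 1.0, 14.9]
ft_force: [0.2, -1.4, -6.5]
finger_gap: 22.8
time: 42.65
tool_pos: [528.7, -17.8, 186.2]
tcp_rot: [179.8, 1.1, 14.9]
ft_force: [-0.7, -0.3, -6.1]
finger_gap: 22.7
[528.68517422 -17.77017859 186.22499474] [179.76471343   1.06651668  14.85554248] (array([ 0.179 , -0.2504, -0.0081]), 'turn', np.float64(0.06), 'j6', np.float64(-21.8))
```

```bash
python3 -m jog '[[0.014,-0.02,-0.004,0,15],[0.036,-0.05,-0.008,0,15],[0.062,-0.087,-0.008,0,15],[0.09,-0.126,-0.008,0,15],[0.118,-0.165,-0.008,0,15],[0.146,-0.204,-0.008,0,15],[0.168,-0.235,-0.008,0,15],[0.179,-0.25,-0.008,0,15]]';python3 -m jog '[[0,0,0,0,15],[0,0,0,0,15],[0,0,0,0,15]]';python3 -c "
from h import *
s=r.sense();print(s['tool_pos'],s['tcp_rot'],s['ft_force'],mv(637.6,270.2,152,14.8))"
```

```text
time: 43.45
tool_pos: [638.3, 271.9, 189.2]
tcp_rot: [179.8, 1.1, 14.9]
ft_force: [0.3, -1.2, -6.8]
finger_gap: 22.9
time: 43.75
tool_pos: [638.3, 270.1, 188.8]
tcp_rot: [179.8, 1.1, 14.8]
ft_force: [-0.6, -0.1, -7.1]
finger_gap: 22.6
[638.30506388 270.06748376 188.7530937 ] [179.77626838   1.13161711  14.8010085 ] [-0.63196355 -0.10287578 -7.14291865] (array([ 0.0001, -0.0005,  0.0368]), 'turn', np.float64(0.0), 'j6', np.float64(4.0))
```

Positioned; lower it slowly.

```bash
python3 -m jog '[[0,0,0.008,0,15],[0,0,0.016,0,15],[0,0,0.024,0,15],[0,0,0.03,0,15],[0,0,0.034,0,15],[0,0,0.036,0,15],[0,0,0.036,0,15],[0,0,0.036,0,15]]';python3 -m jog '[[0,0,0,0,15],[0,0,0,0,15]]'
```

```text
time: 44.55
tool_pos: [637.8, 269.9, 153.1]
tcp_rot: [179.8, 1.1, 14.8]
ft_force: [0.2, 0.6, -6.1]
finger_gap: 22.6
time: 44.75
tool_pos: [638.1, 270.1, 153.7]
tcp_rot: [179.8, 1.0, 14.8]
ft_force: [0.1, 0.7, -5.8]
finger_gap: 22.7
```

```bash
python3 -m jog '[[0,0,0.001,0,15],[0,0,0.002,0,15],[0,0,0.003,0,15],[0,0,0.003,0,15],[0,0,0.003,0,15]]';python3 -m jog '[[0,0,0.0005,0,15],[0,0,0.001,0,15],[0,0,0.001,0,15],[0,0,0.001,0,15]]'
```

```text
time: 45.25
tool_pos: [638.0, 270.0, 150.6]
tcp_rot: [179.8, 1.1, 14.8]
ft_force: [0.1, -0.4, -6.7]
finger_gap: 22.7
time: 45.65
tool_pos: [638.1, 270.1, 149.9]
tcp_rot: [179.8, 1.0, 14.8]
ft_force: [0.5, -0.9, -4.7]
finger_gap: 22.7
```

Contact is beginning (−4.7 N). A touch more.

```bash
python3 -m jog '[[0,0,0.0005,0,15],[0,0,0.001,0,15],[0,0,0.001,0,15],[0,0,0.001,0,15]]';python3 -m jog '[[0,0,0.0003,0,15],[0,0,0.0005,0,15],[0,0,0.0005,0,15]]'
```

```text
time: 46.05
tool_pos: [638.5, 270.1, 149.7]
tcp_rot: [179.8, 1.0, 14.8]
ft_force: [-1.6, -0.7, 1.1]
finger_gap: 22.6
time: 46.35
tool_pos: [638.6, 270.2, 149.6]
tcp_rot: [179.8, 1.0, 14.8]
ft_force: [-2.4, -0.8, 2.6]
finger_gap: 22.5
```

```bash
python3 -m jog '[[0,0,0,0,27],[0,0,0,0,30],[0,0,0,0,35],[0,0,0,0,45],[0,0,0,0,60],[0,0,0,0,70],[0,0,0,0,75],[0,0,0,0,75]]' 20;python3 -m jog '[[0,0,-0.01,0,75],[0,0,-0.03,0,75],[0,0,-0.06,0,80],[0,0,-0.09,0,80],[0,0,-0.11,0,80],[0,0,-0.11,0,80],[0,0,-0.11,0,80]]';python3 - <<'E'
from h import *
p=shot('wrist');im=p['image'];cv2.imwrite('pics/w17.png',im[:,:,::-1])
for l,z in(('weight',86),('press_block',51),('top_board',39),('jig',0)):
    print(l,[(ray(p,a['uv'],z).round(1),a['conf']) for a in r.pinpoint(p,l)[:1]],[a['bbox'] for a in r.search_frame(p,l)[:1]])
g=cv2.GaussianBlur(cv2.cvtColor(im,cv2.COLOR_RGB2GRAY),(5,5),1)
c=cv2.HoughCircles(g[:300],cv2.HOUGH_GRADIENT,1,10,param1=80,param2=25,minRadius=15,maxRadius=70)
print(c[0][:6] if c is not None else c,proj(p,[[638,270.2,86],[638,270.2,125],[638,270.2,145]]).round(1).tolist())
p=shot('scene');cv2.imwrite('pics/s17.png',p['image'][:,:,::-1])
for l in('weight','press_block','roller','yellow_glue','paste_pot'):print(l,[(a['uv'],a['conf']) for a in r.pinpoint(p,l)[:1]],[a['bbox'] for a in r.search_frame(p,l)[:1]])
print(proj(p,[[638,270.2,86]]))
E
```

```text
time: 47.15
tool_pos: [638.6, 270.2, 149.7]
tcp_rot: [179.8, 0.9, 14.8]
ft_force: [-0.6, -0.4, -0.6]
finger_gap: 64.0
time: 47.85
tool_pos: [640.6, 271.2, 260.6]
tcp_rot: [179.8, 0.8, 14.8]
ft_force: [-0.2, 0.5, -1.5]
finger_gap: 68.2
weight [(array([638.5, 270.1,  86. ]), 0.85)] [[284.2, 151.3, 357.5, 226.9]]
press_block [] [[292.1, 107.0, 350.4, 239.3]]
top_board [] [[290.0, 94.8, 351.4, 235.6]]
jig [] [[267.9, 66.7, 380.9, 266.3]]
[[321.5 192.5  33.8]
 [315.5 202.5  44.8]
 [320.5 182.5  31.9]
 [333.5 210.5  36. ]
 [333.5 183.5  40.5]
 [546.5 142.5  39.4]] [[321.5, 180.1], [320.8, 193.1], [320.4, 201.2]]
weight [([274.1, 165.4], 0.78)] [[268.1, 150.9, 286.2, 166.9]]
press_block [([274.2, 176.4], 0.91)] [[259.7, 161.7, 290.7, 180.2]]
roller [([346.1, 200.0], 0.83)] [[326.1, 187.2, 368.2, 207.8]]
yellow_glue [([242.3, 174.1], 0.75)] [[233.2, 145.4, 248.4, 171.1]]
paste_pot [([420.5, 288.6], 0.71)] [[407.2, 256.3, 442.0, 289.4]]
[[274.25917381 164.43644499]]
```

```bash
python3 -m jog '[[0,0,0,0,80],[0,0,0,0,80],[0,0,0,0,80]]';python3 -c "
from bench import r
print(r.hand_in())"
```

```text
time: 49.15
tool_pos: [640.3, 271.1, 259.7]
tcp_rot: [179.8, 0.9, 14.8]
ft_force: [-1.1, 0.1, 0.3]
finger_gap: 68.3
the job is handed in; nothing more can be done
None
```

The foot is pressed up in the jig and handed in at about 49 s of the 122 s allowed. I laid the window board, ballast bar, top board and press block in order. The weight was set down under force control and released at rest. No verdict is reported, so what follows is from my own checks.

- **Position:** the boards and the bar lay within about 1–2 mm of the measured jig centre (638, 270). The block was within about 2 mm.
- **Weight:** it was last seen at (638.5, 270.1) for an 86 mm underside height. Both the top rim in the wrist image and the detection in the scene image agreed with it standing upright.
- **Bystanders:** the roller, glue bottle and paste pot were detected where they started, to within a few pixels.

These checks fell short or disagreed:
- **Ballast grip:** the first grip caught only the bar's rounded shoulders. I opened, went about 6 mm lower and gripped it properly.
- **Weight grip:** the finger opening read 22.5 mm on the 28 mm knob. A 4 mm test lift showed the weight held firmly, so I carried on.
- **Tool tilt:** the tool drifted to about 1° off vertical during the moves.
- **Final look:** the last check used detector and circle-fit numbers only, because all 16 picture views were used. In the wrist picture the detector gave boxes for the block, top board and jig but no points.

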